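# Switch the bench power back on behind its sliding guard

### The arm

A 6-joint arm with a two-finger parallel gripper is mounted at the origin on the work surface. World frame = base frame: x ahead of the robot, y to its left, z up, the work surface at z = 0. Lengths are in m, angles in rad, forces in N, time in s.
With the tool pointing down it reaches from about 0.225 to 0.725 m from the base axis. Payload 3.1 kg.
Tool frame: the origin (TCP) lies midway between the tips of the shut fingers; the grasp point (between the pads) lies 19 mm behind it (grip_depth is the z of the grasp point in the tool frame, in m); z points along the fingers, x is the direction in which the jaws open and shut, and the axes are right-handed (so a half turn about z gives the same grasp; the last joint's range is limited). The gripper opens to 85 mm and grips with 20 to 120 N. Pads are 22 mm wide; open, the fingers measure 114 mm over their backs; the gripper's body (76 mm by 85 mm) begins 54 mm behind the grasp point. The pads swing forward as they close: fully open they stand 13 mm farther back than shut.
Start: joints at [1.206, 0.048, 0.099, 1.622, 0, 1.443], TCP at [0.123, 0.51, 0.205] pointing down, gripper open.
Joint ranges: [-2.91, 2.91], [-0.99, 1.94], [-1.21, 1.42], [-2.12, 2.29], [-1.49, 1.47], [-3.14, 3.14]. Speed limits (rad/s): [2.79, 2.79, 3.14, 3.14, 3.14, 3.14].

### API

Orientations are given as a 3x3 rotation matrix whose columns are the frame's x, y, z axes.
In Python, from bench import * gives the robot as it stands.
- The arm moves only by the tool send_rows, never from a script. Its argument "steps" is a list that holds one entry, the list of rows, each a list of 7 numbers: the opening in per cent of the stroke, from 0 (shut) to 100 (fully open), then the shift along the tool's x, y, z in m, then the turn, a rotation vector about the tool's x, y, z in degrees. In form: [[[claw, tx, ty, tz, ax, ay, az], ...]]. A call has 1 to 8 rows; each row shifts and turns the commanded pose from where the row before left it, along the tool's axes as they then stand; what a row does not reach is not made up. A row lasts 1/12 s, in which the tool goes at most 41.7 mm and 7.16 degrees, less where a joint would pass 70% of its speed; a pose out of reach is approached as far as the arm can. A call is refused whole if a number of a shift passes 0.0417 or a number of a turn 7.16, either way. A call with a gripper value outside its range is refused whole. The fingers move at their own pace and stop on an object; "force" is the grip in N (left out, the last holds). Time passes only in rows, so rows that do not move let the fingers close. It gives the time, the measured TCP pose, the force and the opening at its end, in the units of the state.
- sense(): the state, without advancing time (a new reading comes with each control period).
- snapshot(name): name is "side" or "top" or "wrist"; returns a dict with "frame" (400x640x3 uint8, red, green, blue), "depth" (400x640 float32, m along the optical axis (not along the pixel's ray), 0 where there is no reading), "fx", "fy", "cx", "cy" (pixels), "R" (3x3) and "t" (3): a world point X has camera coordinates R X + t; the wrist camera has in their place "hand_eye" (4x4, takes a point from camera to tool coordinates, whose origin is the TCP and whose axes are the tool frame's). Camera axes: x right, y down, z forward; pixel columns grow to the right and rows downward; lengths in m; the calibration is good to about 2 mm. The wrist camera is an equidistant fisheye: a pixel r from the principal point sees the ray r / f radians off the axis. A picture is of the moment at which its call begins: read the wrist's pose just before it.
- job_done(): hands the job in, once; it reports no verdict.
The state is a dict: "t": time; "joint_pos": joint angles; "qvel": joint speeds; "joint_torque": joint torques, N m; "eef_pos": TCP position; "ee_rot": TCP orientation; "wrist_force": force on the tool from outside, world axes, zero at the start; "torque": the same for the moment, N m; "finger_gap": finger opening in m.
Only numpy, scipy, OpenCV 4.12 (cv2) and the standard library are available. Lean on these libraries where they do the work, as an engineer would, in place of code of your own. Each camera call takes 0.05 s, during which the arm holds its last target.

### The job

Switch on the bench power unit: slide its clear guard fully open, throw the toggle lever over to its other side, away from the robot, until it snaps home, then slide the guard fully shut again and let go. Leave the bottle, the beaker and the weight around it standing where they are.

Things in the scene. Friction and masses are not known exactly. Their poses are not given: they have to be found in the camera images.
- power_unit: Grey steel box fixed on the bench, 170 (its x) by 300 (y) by 60 mm high. Origin: centre of its underside. z up; yaw at most 0.4 rad, so x points roughly away from the robot, y to its left. On top: rails 8 mm high along y at x = -68 and 68 mm; an end stop bar 20 mm high, 8 mm thick at y = -126 mm; the toggle at x = 0, y = -65 mm. Sockets on the +x face.
- guard (a joint): Slide along the unit's +y, in m: 0 shut (over the toggle), 0.13 fully open, hard stops at both; starts up to 0.025 ajar; about 2 N moves it and it stays where left. Guard: clear plastic hood, 144 (x) by 110 mm (y), roof top 139 mm above the bench, walls at its -x, +x and +y sides, none at -y. Shut it spans unit y = -120 to -10 mm, open 10 to 120 mm, leaving the toggle free.
- guard_grip (a point): Middle of the guard's grip fin, 15 mm below the fin's top edge; moves with the guard. At guard 0 it is straight above toggle_pivot. The fin is a black upright plate in the middle of the guard's roof: 12 mm thick along the unit's y, 50 mm long along x, 34 mm high, top edge 173 mm above the bench.
- toggle (a joint): Lever angle in rad about the unit's y axis through toggle_pivot: 0 = off, leaning 0.5 rad to the unit's -x (towards the robot); 0.5 = upright; 1.0 = on, leaning 0.5 rad to +x. Always starts off. A spring drives it away from upright, so it snaps over once pushed past 0.5; both ends are hard stops. About 4 N at the tip starts it moving.
- toggle_tip (a point): Middle of the top end of the toggle lever, 60 mm from its pivot; 118 mm above the bench when off or on, 125 mm upright. The lever is a 10 mm thick steel stem whose upper 32 mm is a flat black paddle, 8 mm thick in its swing direction and 22 mm wide along the unit's y.
- toggle_pivot (a point): The lever's pivot, fixed on the unit at x = 0, y = -65 mm, 65 mm above the bench.
- bottle: Amber glass bottle, 60 mm diameter, 130 mm high, loose beyond the unit; origin at the centre of its underside. To be left alone.
- beaker: Glass beaker, 68 mm diameter, 85 mm high, loose beyond the unit; origin at the centre of its underside. To be left alone.
- weight: Steel calibration weight, 38 mm diameter, 54 mm high, loose beside the unit's -y end; origin at the centre of its underside. To be left alone.

How it is judged:
On the way, in this order (a step that is already met when the one before it is completed fails the run):
1. the guard is slid open (at least 110 of 130 mm) with the toggle still off (value of joint guard above 0.11 m and value of joint toggle below 0.3 rad), for 0.1 s.
2. with the guard open, the toggle is thrown over and rests on its other side (value of joint guard above 0.09 m and value of joint toggle above 0.9 rad), for 0.2 s.
At the end, for the whole second after the job is handed in: The guard is shut to within 8 mm, the toggle rests on its on side (above 0.9 of 1.0 rad), and the bottle, beaker and weight stand at rest within 30 mm of where they began (value of joint guard below 0.008 m and value of joint toggle above 0.9 rad and linear speed of each of bottle, beaker, weight below 0.02 m/s); the robot touches nothing.
It fails at once if the bottle, beaker or weight is shifted more than 30 mm (distance of any of bottle, beaker, weight from where it was at the start of the episode above 0.03 m).
It fails at once if the bottle, beaker or weight is tipped over (angle between any of bottle, beaker, weight's own z axis and vertical above 0.5 rad).
It also fails if it takes over 51 s, if anything falls off the work surface, if the arm or the gripper's body presses on something with over 40 N, if the wrist force passes 120 N, or if a joint passes its speed limit or range.

## Working session

There is one attempt and no reset: what is moved stays moved. The work goes in short steps, Python scripts to look and compute and a tool call to move; the robot and the scene stay as the last step left them, time stands still between calls to the robot, and variables do not carry over. Pictures are saved under pics/ and viewed, and the job is handed in when it is done.

Besides the shell and the picture viewer there is one more tool, called as name(argument=value, ...), one argument or row to a line, values as JSON. send_rows: Moves the arm, as the interface text tells. Its arguments: {"type":"object","properties":{"steps":{"type":"array","items":{"type":"array","items":{"type":"array","items":{"type":"number"}}}},"force":{"type":"number"}},"required":["steps"]}

```bash
ls; mkdir -p pics
python3 - <<'E'
from bench import *
import cv2,numpy as np
s=sense(); print({k:np.round(v,3).tolist() for k,v in s.items()})
for n in ("side","top","wrist"):
    d=snapshot(n); cv2.imwrite(f"pics/{n}0.png",d["frame"][:,:,::-1]); np.savez(f"{n}0.npz",**d)
    print(n,{k:np.round(v,3).tolist() for k,v in d.items() if k not in("frame","depth")})
E
```

```text
pics
{'t': 0.0, 'joint_pos': [1.206, 0.049, 0.098, 1.622, -0.0, 1.443], 'qvel': [0.001, 0.001, -0.0, 0.001, 0.0, -0.002], 'joint_torque': [0.0, -33.878, 32.001, 0.02, -0.0, 0.0], 'eef_pos': [0.123, 0.51, 0.204], 'ee_rot': [[0.235, 0.972, -0.001], [0.972, -0.235, -0.002], [-0.002, -0.0, -1.0]], 'wrist_force': [0.528, 0.023, -0.799], 'torque': [-0.025, 0.028, -0.012], 'finger_gap': 0.086}
side {'fx': 507.557, 'fy': 507.557, 'cx': 320.675, 'cy': 199.1, 'R': [[-0.692, -0.722, -0.01], [-0.56, 0.546, -0.623], [0.455, -0.426, -0.782]], 't': [0.42, 0.416, 0.812]}
top {'fx': 377.961, 'fy': 377.961, 'cx': 319.914, 'cy': 199.86, 'R': [[0.024, -1.0, 0.014], [-0.998, -0.025, -0.053], [0.053, -0.012, -0.999]], 't': [-0.033, 0.628, 0.896]}
wrist {'fx': 309.707, 'fy': 309.707, 'cx': 317.421, 'cy': 199.132, 'hand_eye': [[1.0, -0.001, -0.001, -0.0], [0.001, 0.957, 0.291, -0.075], [0.001, -0.291, 0.957, -0.169], [0.0, 0.0, 0.0, 1.0]]}
```

View pics/top0.png

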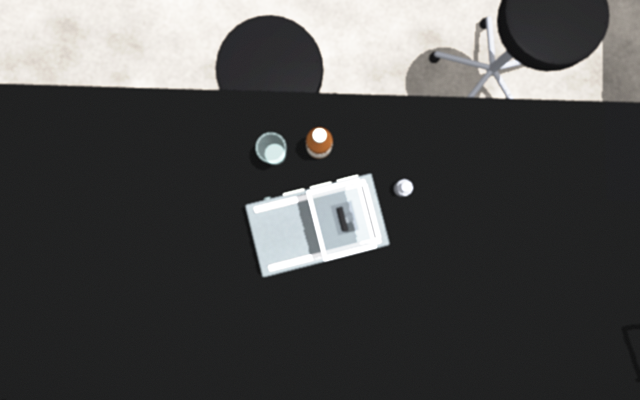

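View pics/side0.png

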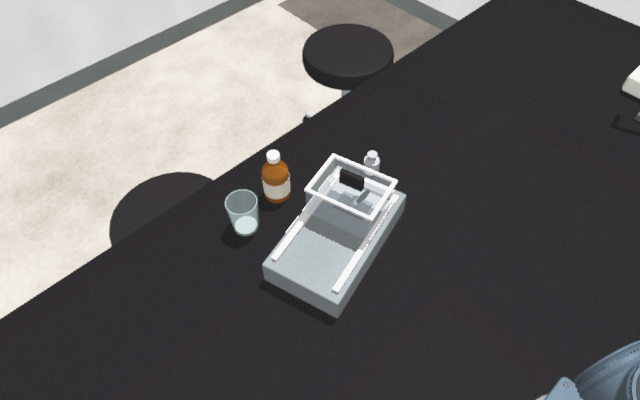

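View pics/wrist0.png

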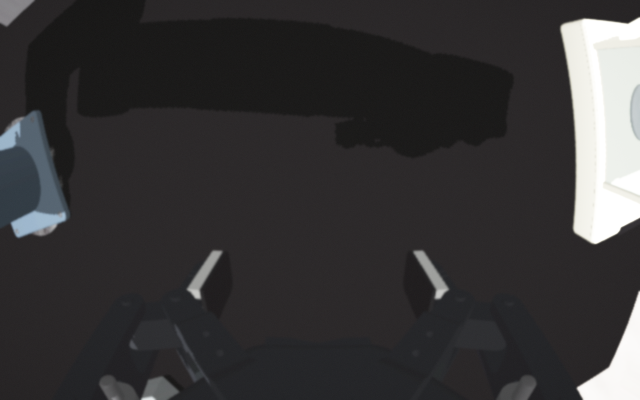

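Top view: grey unit around (317,225), fin dark at about (345,217), bottle (319,142), beaker (271,148), weight (403,187). Side view: fin at (352,180), box corners at (263,265), (337,312), (406,195). Next I measure them.

Run:
```python
import cv2,numpy as np
for n,(x0,y0,x1,y1) in (("top",(230,110,430,290)),("side",(210,140,430,320))):
    f=np.load(n+"0.npz")["frame"][y0:y1,x0:x1,::-1]
    cv2.imwrite(f"pics/{n}0z.png",cv2.resize(f,None,fx=3.6,fy=3.2 if 0 else 3.3,interpolation=cv2.INTER_CUBIC))
d=np.load("top0.npz"); 
dep=d["depth"]; vv,uu=np.mgrid[:400,:640]
P=np.stack([(uu-d["cx"])/d["fx"]*dep,(vv-d["cy"])/d["fy"]*dep,dep],-1)
W=(P-d["t"])@d["R"]
print("depth valid",(dep>0).mean())
m=(W[...,2]>0.03)&(W[...,2]<0.25)&(dep>0)&(vv>165)&(vv<285)&(uu>240)&(uu<393)
print(m.sum()); h,e=np.histogram(W[m][:,2],22,(0.03,0.25)); print(list(zip(e.round(2),h)))
mb=m&(abs(W[...,2]-0.06)<0.012)
for mm in(m,mb):
  pts=W[mm][:,:2].astype(np.float32)*1000
  print(cv2.minAreaRect(pts))
fm=m&(W[...,2]>0.16); print(fm.sum(),W[fm].mean(0),uu[fm].mean(),vv[fm].mean())
```

```text
depth valid 0.996140625
9704
[(np.float64(0.03), np.int64(13)), (np.float64(0.04), np.int64(8)), (np.float64(0.05), np.int64(3464)), (np.float64(0.06), np.int64(2176)), (np.float64(0.07), np.int64(192)), (np.float64(0.08), np.int64(54)), (np.float64(0.09), np.int64(0)), (np.float64(0.1), np.int64(0)), (np.float64(0.11), np.int64(0)), (np.float64(0.12), np.int64(0)), (np.float64(0.13), np.int64(2876)), (np.float64(0.14), np.int64(759)), (np.float64(0.15), np.int64(7)), (np.float64(0.16), np.int64(14)), (np.float64(0.17), np.int64(141)), (np.float64(0.18), np.int64(0)), (np.float64(0.19), np.int64(0)), (np.float64(0.2), np.int64(0)), (np.float64(0.21), np.int64(0)), (np.float64(0.22), np.int64(0)), (np.float64(0.23), np.int64(0)), (np.float64(0.24), np.int64(0))]
((572.6860961914062, -9.94573974609375), (176.0391387939453, 299.9293518066406), 15.430506706237793)
((572.0185546875, -10.14178466796875), (174.2734375, 299.9892883300781), 15.548056602478027)
155 [ 0.58413734 -0.05952756  0.17185222] 341.49032258064517 218.2709677419355
```

View pics/top0z.png

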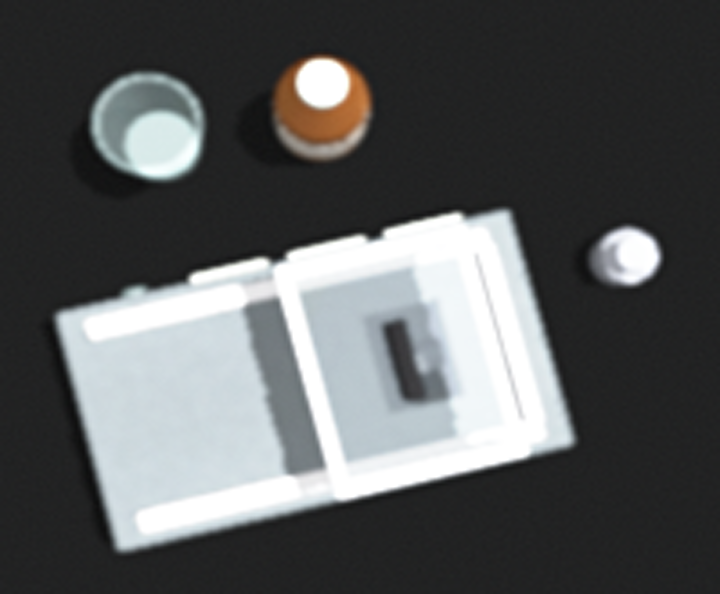

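View pics/side0z.png

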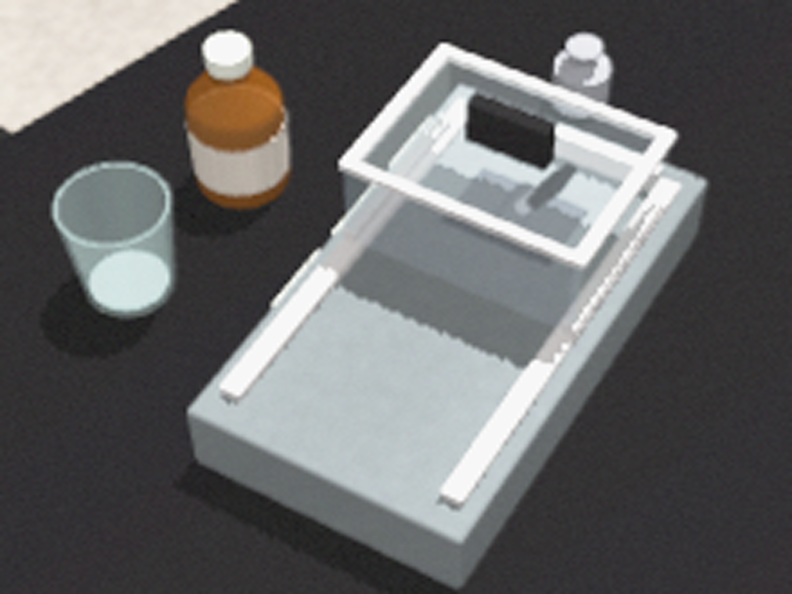

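```bash
cat > h.py <<'E'
import cv2,numpy as np
from scipy.spatial.transform import Rotation as Ro
YAW=np.deg2rad(15.5); C=np.array([0.570,-0.0108])
def setu(c,yaw):
    global C,YAW; C=np.array(c);YAW=yaw
def ux(): return np.array([np.cos(YAW),np.sin(YAW)])
def uy(): return np.array([-np.sin(YAW),np.cos(YAW)])
def u2w(x,y,z): return np.r_[C+x*ux()+y*uy(),z]
def w2u(p): d=np.asarray(p)[...,:2]-C; return np.stack([d@ux(),d@uy(),np.asarray(p)[...,2]],-1)
def cloud(d):
    dep=d["depth"]; vv,uu=np.mgrid[:400,:640]
    P=np.stack([(uu-d["cx"])/d["fx"]*dep,(vv-d["cy"])/d["fy"]*dep,dep],-1)
    return (P-d["t"])@d["R"]
def Rdes(): return np.c_[np.r_[uy(),0],np.r_[ux(),0],[0,0,-1]]
def delta(s,p):
    R=np.array(s["ee_rot"]); 
    return R.T@(np.asarray(p)-s["eef_pos"]), np.rad2deg(Ro.from_matrix(R.T@Rdes()).as_rotvec())
E
python3 - <<'E'
from h import *
for n in("top","side"):
    d=np.load(n+"0.npz"); W=cloud(d); U=w2u(W); ok=d["depth"]>0
    fin=ok&(W[...,2]>.155)&(W[...,2]<.18)&(abs(U[...,0])<.06)&(abs(U[...,1]+.05)<.04)
    print(n,"fin",fin.sum(),U[fin].min(0).round(4),U[fin].max(0).round(4),"topmean",U[fin&(W[...,2]>.168)].mean(0).round(4))
    top=ok&(abs(W[...,2]-.06)<.006)&(abs(U[...,0])<.12)&(abs(U[...,1])<.17)
    for a in(np.deg2rad(x) for x in(0,)): pass
    q=U[top]
    # edges: for slices
    ys=np.arange(-.13,.14,.02); e=[np.percentile(q[abs(q[:,1]-y)<.01][:,0],1) if (abs(q[:,1]-y)<.01).sum()>5 else np.nan for y in ys]
    print("xmin edge",np.round(e,4)); 
    e=[np.percentile(q[abs(q[:,1]-y)<.01][:,0],99) if (abs(q[:,1]-y)<.01).sum()>5 else np.nan for y in ys]
    print("xmax edge",np.round(e,4)); 
    xs=np.arange(-.07,.08,.02)
    print("ymin",np.round([np.percentile(q[abs(q[:,0]-x)<.01][:,1],1) for x in xs],4)); print("ymax",np.round([np.percentile(q[abs(q[:,0]-x)<.01][:,1],99) for x in xs],4))
    g=ok&(abs(W[...,2]-.139)<.008)&(abs(U[...,0])<.1)&(abs(U[...,1])<.15)
    print("roof",np.percentile(U[g],[1,99],axis=0).round(4))
E
```

```text
top fin 159 [-0.0244 -0.057   0.1553] [ 0.0252 -0.045   0.1756] topmean [ 0.0006 -0.051   0.1721]
xmin edge [-0.0833 -0.0843 -0.0841 -0.0846 -0.0846 -0.0843 -0.0844 -0.0835 -0.0831
 -0.083  -0.0829 -0.0831 -0.0836 -0.0831]
xmax edge [0.0842 0.0853 0.088  0.0881 0.0852 0.0877 0.0886 0.0833 0.083  0.0833
 0.0829 0.0834 0.0828 0.0828]
ymin [-0.1483 -0.1472 -0.1475 -0.1472 -0.1479 -0.1471 -0.1473 -0.148 ]
ymax [0.1487 0.1477 0.148  0.1481 0.148  0.1479 0.1485 0.1485]
roof [[-0.0724 -0.106   0.1352]
 [ 0.0729  0.0035  0.1428]]
side fin 257 [-0.0283 -0.0543  0.1551] [ 0.0225 -0.0401  0.1752] topmean [-0.0032 -0.047   0.1712]
xmin edge [-0.0873 -0.0874 -0.0878 -0.0875 -0.0877 -0.0879 -0.0876 -0.0867 -0.0865
 -0.0867 -0.087  -0.0873 -0.0871 -0.087 ]
xmax edge [-0.0646 -0.0723 -0.0757 -0.0756 -0.0755 -0.0758  0.081   0.0793  0.0801
  0.0785  0.0796  0.0798  0.079   0.0788]
ymin [-0.1432  0.0027  0.0024  0.0031  0.0028  0.0038  0.0026  0.0025]
ymax [0.1523 0.1521 0.1524 0.1524 0.1525 0.1524 0.1529 0.1532]
roof [[-0.0761 -0.1038  0.1326]
 [ 0.0699  0.0079  0.1434]]
```

The two views agree to about 4 mm: fin at unit (0,-0.05), roof 139 mm, box 300 mm long. I take the mean of the two as the unit pose. The guard is about 14 mm ajar. I will push the fin with shut fingers.

```bash
sed -i 's/C=np.array(\[0.570,-0.0108\])/C=np.array([0.568,-0.0093])/' h.py
python3 - <<'E'
from h import *
from bench import *
s=sense(); p=u2w(0,-.09,.21); print(p,delta(s,p))
# straight line world move with constant turn, n rows
n=26; t,a=delta(s,p); R=np.array(s["ee_rot"]); 
Rt=Ro.from_rotvec(a/n,degrees=True).as_matrix()
dw=(p-np.array(s["eef_pos"]))/n
for i in range(n):
    print(np.round(R.T@dw,4)); R=R@Rt
print(a/n)
E
```

```text
[ 0.59205145 -0.09602674  0.21      ] (array([-0.47890352,  0.59813106, -0.00548985]), array([ -0.04217272,   0.10123452, -29.06876189]))
[-0.0184  0.023  -0.0002]
[-0.0189  0.0226 -0.0002]
[-0.0193  0.0223 -0.0002]
[-0.0197  0.0219 -0.0002]
[-0.0202  0.0215 -0.0002]
[-0.0206  0.0211 -0.0002]
[-0.021   0.0207 -0.0002]
[-0.0214  0.0203 -0.0002]
[-0.0218  0.0199 -0.0002]
[-0.0222  0.0194 -0.0002]
[-0.0225  0.019  -0.0002]
[-0.0229  0.0186 -0.0002]
[-0.0233  0.0181 -0.0002]
[-0.0236  0.0176 -0.0002]
[-0.0239  0.0172 -0.0002]
[-0.0243  0.0167 -0.0002]
[-0.0246  0.0162 -0.0002]
[-0.0249  0.0158 -0.0002]
[-0.0252  0.0153 -0.0002]
[-0.0255  0.0148 -0.0002]
[-0.0258  0.0143 -0.0002]
[-0.0261  0.0138 -0.0002]
[-0.0263  0.0133 -0.0002]
[-0.0266  0.0127 -0.0002]
[-0.0268  0.0122 -0.0002]
[-0.0271  0.0117 -0.0002]
[-0.00162203  0.00389364 -1.1180293 ]
```

send_rows(
  steps=[
    [[0, -0.019, 0.022, 0, 0, 0, -3.6], [0, -0.02, 0.021, 0, 0, 0, -3.6], [0, -0.021, 0.02, 0, 0, 0, -3.6], [0, -0.022, 0.019, 0, 0, 0, -3.6], [0, -0.023, 0.018, 0, 0, 0, -3.6], [0, -0.024, 0.017, 0, 0, 0, -3.6], [0, -0.025, 0.016, 0, 0, 0, -3.6], [0, -0.026, 0.014, 0, 0, 0, -3.8]],
  ],
)

```text
t: 0.82
eef_pos: [0.2687, 0.3256, 0.2044]
ee_rot: [[-0.27, 0.963, -0.0], [0.963, 0.27, -0.0], [-0.0, -0.0, -1.0]]
wrist_force: [0.5, 0.4, -0.2]
finger_gap: -0.0002
```

```bash
cat > d.py <<'E'
from h import *
from bench import *
import sys
s=sense(); a=list(map(float,sys.argv[1:4]))
t,r=delta(s,u2w(*a)); print("t",round(s["t"],2),"unit",w2u(np.array(s["eef_pos"])).round(4),"j",np.round(s["joint_pos"],2),"F",np.round(np.array(Rdes()).T@s["wrist_force"],1),"gap",round(s["finger_gap"],4)); print("delta",t.round(4),r.round(2))
E
python3 d.py 0 -.09 .21
```

```text
t 0.82 unit [-0.1989  0.4027  0.2044] j [ 0.72 -0.22 -0.15  1.64 -0.    0.45] F [0.2 0.6 0.2] gap -0.0002
delta [-0.4932  0.1978 -0.0056] [-0.01  0.01  0.14]
```

send_rows(
  steps=[
    [[0, -0.031, 0.012, 0, 0, 0, 0], [0, -0.031, 0.012, 0, 0, 0, 0], [0, -0.031, 0.012, 0, 0, 0, 0], [0, -0.031, 0.012, 0, 0, 0, 0], [0, -0.031, 0.012, 0, 0, 0, 0], [0, -0.031, 0.012, 0, 0, 0, 0], [0, -0.031, 0.012, 0, 0, 0, 0], [0, -0.031, 0.012, 0, 0, 0, 0]],
  ],
)

```text
t: 1.48
eef_pos: [0.4273, 0.1118, 0.2045]
ee_rot: [[-0.266, 0.964, -0.0], [0.964, 0.266, 0.0], [0.0, -0.0, -1.0]]
wrist_force: [-0.1, 0.6, 0.6]
finger_gap: 0.0003
```

send_rows(
  steps=[
    [[0, -0.031, 0.012, 0, 0, 0, 0], [0, -0.031, 0.012, 0, 0, 0, 0], [0, -0.031, 0.012, 0, 0, 0, 0], [0, -0.031, 0.012, 0, 0, 0, 0], [0, -0.031, 0.012, 0, 0, 0, 0], [0, -0.031, 0.012, 0, 0, 0, 0], [0, -0.02, 0.01, 0, 0, 0, 0], [0, 0, 0, 0, 0, 0, 0]],
  ],
)

```text
t: 2.15
eef_pos: [0.5624, -0.0672, 0.2027]
ee_rot: [[-0.262, 0.965, -0.001], [0.965, 0.262, -0.001], [-0.001, -0.001, -1.0]]
wrist_force: [-0.2, 0.5, 0.0]
finger_gap: -0.0
```

```bash
python3 d.py 0 -.09 .15
```

```text
t 2.15 unit [-0.0208 -0.0543  0.2027] j [-0.24  0.16  0.21  1.63 -0.   -0.5 ] F [ 0.5 -0.1 -0. ] gap -0.0
delta [-0.0356  0.0211  0.0527] [-0.07  0.06 -0.31]
```

send_rows(
  steps=[
    [[0, -0.018, 0.011, 0, 0, 0, -0.3], [0, -0.018, 0.01, 0, 0, 0, 0], [0, 0, 0, 0.01, 0, 0, 0], [0, 0, 0, 0, 0, 0, 0]],
  ],
)

```text
t: 2.48
eef_pos: [0.5894, -0.0922, 0.192]
ee_rot: [[-0.27, 0.963, -0.004], [0.963, 0.27, 0.002], [0.003, -0.004, -1.0]]
wrist_force: [-0.0, 1.1, -0.2]
finger_gap: -0.0002
```

```bash
python3 d.py 0 -.09 .15
python3 - <<'E'
from bench import *
import cv2,numpy as np
for n in("side","top","wrist"):
    d=snapshot(n);f=d["frame"][:,:,::-1]
    if n=="side":f=cv2.resize(f[120:320,210:450],None,fx=3,fy=3)
    if n=="wrist": cv2.imwrite("pics/w1.png",f)
    if n=="side": cv2.imwrite("pics/s1.png",f)
E
```

```text
t 2.48 unit [-0.0015 -0.0856  0.192 ] j [-0.27  0.24  0.29  1.62  0.   -0.54] F [1.  0.3 0.2] gap -0.0002
delta [-0.0045  0.0016  0.042 ] [-0.22 -0.15  0.19]
```

View pics/s1.png

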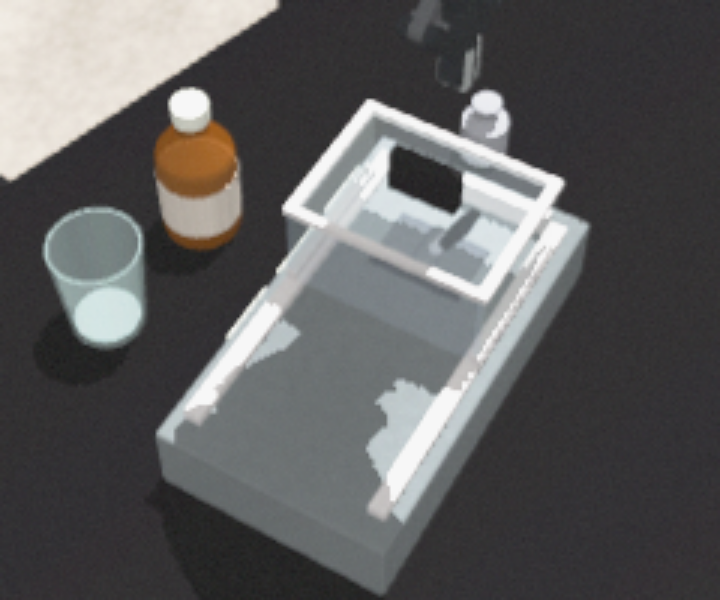

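View pics/w1.png

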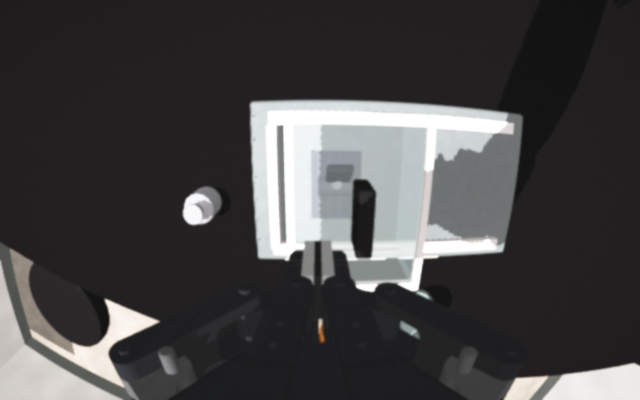

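Wrist view: shut fingertips at (318,260), fin at (362,218), to their right (unit +y) with a clear gap; toggle paddle at (340,175). Side view: scene unchanged. I descend.

send_rows(
  steps=[
    [[0, -0.004, 0.001, 0.014, 0, 0, 0], [0, 0, 0, 0.014, 0, 0, 0], [0, 0, 0, 0.01, 0, 0, 0], [0, 0, 0, 0, 0, 0, 0], [0, 0, 0, 0, 0, 0, 0]],
  ],
)

```text
t: 3.05
eef_pos: [0.5917, -0.0953, 0.1564]
ee_rot: [[-0.272, 0.962, -0.001], [0.962, 0.272, 0.0], [0.001, -0.001, -1.0]]
wrist_force: [0.8, -0.1, 0.4]
finger_gap: 0.0001
```

```bash
python3 d.py 0 .05 .15
```

```text
t 3.05 unit [-1.000e-04 -8.920e-02  1.564e-01] j [-0.27  0.24  0.22  1.55  0.   -0.55] F [-0.3  0.8 -0.4] gap 0.0001
delta [0.1392 0.0008 0.0065] [-0.07 -0.05  0.27]
```

send_rows(
  steps=[
    [[0, 0.01, 0, 0.003, 0, 0, 0.2], [0, 0.012, 0, 0, 0, 0, 0], [0, 0.012, 0, 0, 0, 0, 0], [0, 0.012, 0, 0, 0, 0, 0], [0, 0.012, 0, 0, 0, 0, 0], [0, 0.012, 0, 0, 0, 0, 0], [0, 0.012, 0, 0, 0, 0, 0], [0, 0.0, 0, 0, 0, 0, 0]],
  ],
)

```text
t: 3.72
eef_pos: [0.5698, -0.0142, 0.154]
ee_rot: [[-0.271, 0.963, -0.0], [0.963, 0.271, 0.001], [0.001, 0.0, -1.0]]
wrist_force: [-0.2, 0.1, 0.5]
finger_gap: -0.0001
```

```bash
python3 d.py 0 .044 .152
python3 - <<'E'
from bench import *
import cv2,numpy as np
f=snapshot("side")["frame"][:,:,::-1]
cv2.imwrite("pics/s2.png",cv2.resize(f[120:320,210:450],None,fx=3,fy=3))
E
```

```text
t 3.72 unit [ 0.0005 -0.0052  0.154 ] j [-0.14  0.16  0.12  1.53  0.   -0.42] F [ 0.1 -0.2 -0.5] gap -0.0001
delta [ 0.0492 -0.0003  0.0021] [ 0.01 -0.06  0.2 ]
```

View pics/s2.png

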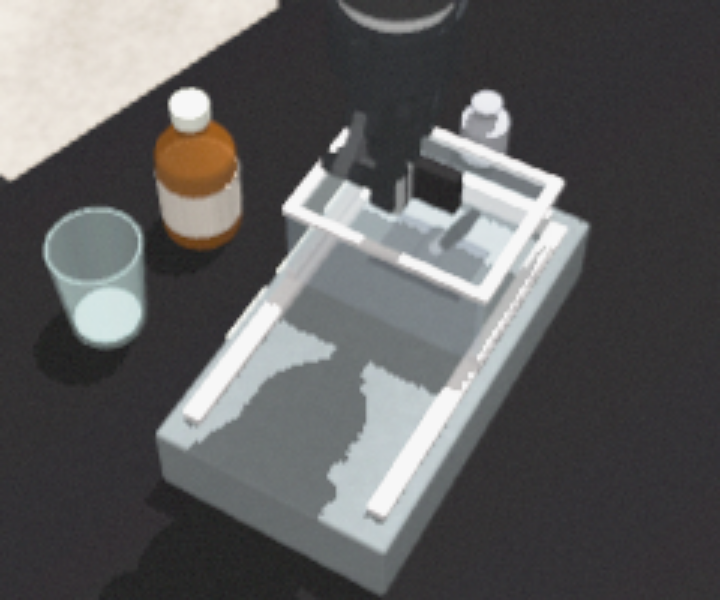

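Side view: the fingers now stand at (390,190), left of the fin at (437,187), and the guard looks unmoved. That was not expected, so I check before moving on.

```bash
python3 d.py 0 .044 .152
python3 - <<'E'
from h import *
from bench import *
s=sense()
d=snapshot("side"); P=d["R"]@s["eef_pos"]+d["t"]; u=np.array([P[0]/P[2]*d["fx"]+d["cx"],P[1]/P[2]*d["fy"]+d["cy"]]); print("tcp px",u,"zoom",(u-[210,120])*3)
P=d["R"]@u2w(0,-.051,.16)+d["t"]; print("fin px",(np.array([P[0]/P[2]*d["fx"]+d["cx"],P[1]/P[2]*d["fy"]+d["cy"]])-[210,120])*3)
W=cloud(d);U=w2u(W)
for v in (175,180,185,190):
  for uu in range(325,372,4): print(f"({U[v,uu,0]*1e3:.0f},{U[v,uu,1]*1e3:.0f},{U[v,uu,2]*1e3:.0f})",end=" ")
  print()
d=snapshot("top");f=d["frame"][:,:,::-1]; cv2.imwrite("pics/t2.png",cv2.resize(f[110:290,230:430],None,fx=3.3,fy=3.3))
f=snapshot("wrist")["frame"][:,:,::-1]; cv2.imwrite("pics/w2.png",f)
f=snapshot("side")["frame"][:,:,::-1]; cv2.imwrite("pics/s3.png",f)
E
```

```text
t 3.77 unit [ 0.0005 -0.0067  0.1539] j [-0.14  0.16  0.12  1.53 -0.   -0.42] F [-1.  -0.3 -0.4] gap -0.0005
delta [ 0.0507 -0.0004  0.0019] [0.01 0.01 0.16]
tcp px [339.20164502 195.15964719] zoom [387.60493505 225.47894157]
fin px [422.44838071 173.39772631]
(-4,53,273) (-10,51,274) (-11,39,264) (-5,14,235) (-10,9,233) (-13,-0,226) (0,-43,176) (-4,-51,170) (-11,-55,171) (-6,-84,138) (-13,-87,140) (-19,-94,137) 
(50,-38,138) (-13,55,268) (-13,42,255) (-13,28,241) (-8,4,213) (-12,-4,208) (-0,-44,161) (-9,-44,166) (-15,-47,167) (-24,-46,172) (-19,-76,140) (-25,-81,139) 
(43,-26,138) (36,-30,138) (7,7,194) (-3,10,203) (-8,4,200) (-12,-4,194) (0,-45,145) (-9,-45,150) (-17,-44,156) (-25,-46,159) (-25,-65,140) (-30,-72,135) 
(37,-16,138) (30,-18,139) (23,-22,139) (18,-29,135) (-7,2,183) (3,-34,139) (-5,-36,141) (-11,-41,140) (-18,-44,141) (-25,-48,142) (-30,-56,136) (-38,-57,140)
```

View pics/w2.png

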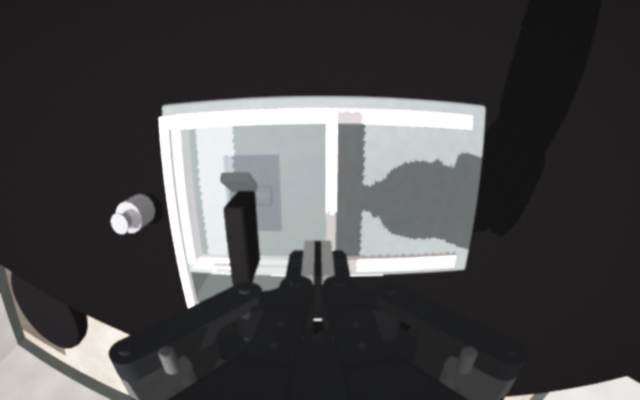

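View pics/s3.png

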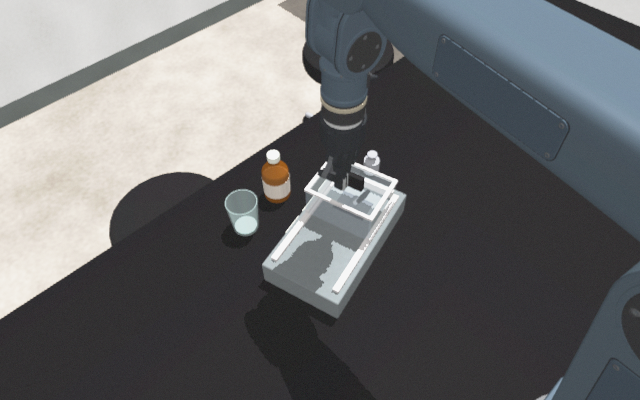

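View pics/t2.png

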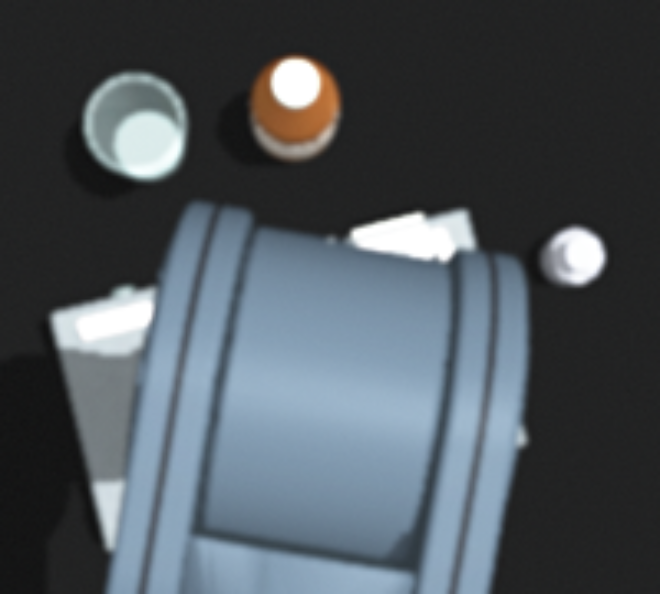

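Wrist view: fingers at (318,262), fin at (241,235), so the fingers are now on the fin's +y side with the guard still. They must have passed over the fin. Depth puts the lowest finger point near z 0.18, well above the reported TCP of 0.154. I check where the fingertips really are.

Run:
```python
from h import *
from bench import *
s=sense(); print(w2u(np.array(s["eef_pos"])).round(4))
d=snapshot("side"); W=cloud(d);U=w2u(W)
for v in range(178,198,2):
  print(v,end=" ")
  for uu in range(334,352,2): print(f"({U[v,uu,0]*1e3:.0f},{U[v,uu,1]*1e3:.0f},{U[v,uu,2]*1e3:.0f})",end=" ")
  print()
cv2.imwrite("pics/s4.png",cv2.resize(d["frame"][140:215,300:400,::-1],None,fx=8,fy=8,interpolation=cv2.INTER_CUBIC))
w=snapshot("wrist"); H=w["hand_eye"]; 
# tip px in wrist: project TCP and points behind it with the fisheye
for z in (0,-.01,-.02,-.03):
    c=np.linalg.inv(H)@[0,0,z,1]; th=np.arctan2(np.hypot(c[0],c[1]),c[2]); k=th*w["fx"]/np.hypot(c[0],c[1]); print(z,w["cx"]+k*c[0],w["cy"]+k*c[1], c[2], )
for v in range(236,280,4): print(v, np.round(w["depth"][v,[306,312,318,324,330]],3))
cv2.imwrite("pics/w4.png",cv2.resize(w["frame"][200:300,250:390,::-1],None,fx=5.5,fy=5.5,interpolation=cv2.INTER_CUBIC))
```

```text
[ 0.0004 -0.0086  0.1536]
178 (-14,40,258) (-13,31,249) (-13,25,243) (-13,18,236) (-12,8,225) (-13,2,220) (-12,-7,210) (3,-45,164) (-0,-47,164) 
180 (-14,40,253) (-13,32,244) (-14,26,239) (-15,21,234) (-9,2,212) (-12,-0,211) (-13,-6,206) (2,-43,160) (-2,-44,161) 
182 (-13,38,245) (-13,32,239) (-14,27,235) (-15,22,230) (-8,-0,204) (-11,-2,204) (-13,-6,200) (3,-45,151) (-2,-44,156) 
184 (4,7,198) (0,7,201) (-4,8,204) (-8,8,207) (-8,-0,198) (-12,0,201) (-12,-7,193) (3,-46,144) (-2,-45,149) 
186 (5,6,191) (1,5,193) (-4,8,199) (-7,6,199) (-8,0,193) (-12,0,196) (-13,-8,188) (3,-47,138) (-3,-43,145) 
188 (25,-29,137) (2,4,186) (-4,7,192) (-8,8,195) (-9,1,188) (-12,-1,189) (4,-40,139) (1,-42,138) (-3,-44,139) 
190 (22,-25,137) (19,-27,137) (15,-28,138) (-7,4,185) (-8,-0,181) (-12,-0,184) (1,-35,140) (-1,-39,137) (-5,-41,136) 
192 (19,-19,139) (16,-22,138) (12,-23,139) (10,-27,136) (5,-27,139) (3,-30,138) (-1,-31,138) (-4,-33,138) (-7,-36,137) 
194 (17,-16,137) (14,-19,136) (10,-19,138) (7,-21,138) (4,-24,136) (-1,-24,139) (-4,-26,140) (-6,-30,137) (-9,-32,136) 
196 (15,-12,136) (12,-14,136) (7,-14,139) (4,-17,138) (1,-20,137) (-2,-21,138) (-6,-23,137) (-9,-25,137) (-13,-25,140) 
0 318.14544638948365 236.9985827788887 0.1832859770480247
-0.01 318.1714519049519 244.15078469623418 0.17371845046877882
-0.02 318.20003678825367 252.07964553678892 0.16415092388953295
-0.03 318.23155605039847 260.90663149610907 0.15458339731028709
236 [0.199 0.199 0.199 0.199 0.196]
240 [0.2   0.201 0.199 0.201 0.199]
244 [0.146 0.148 0.147 0.148 0.147]
248 [0.142 0.143 0.144 0.141 0.143]
252 [0.139 0.139 0.138 0.139 0.137]
256 [0.135 0.134 0.135 0.134 0.135]
260 [0.132 0.131 0.131 0.13  0.131]
264 [0.129 0.128 0.129 0.128 0.128]
268 [0.123 0.124 0.124 0.125 0.125]
272 [0.121 0.121 0.123 0.121 0.122]
276 [0.119 0.118 0.119 0.12  0.117]
```

View pics/s4.png

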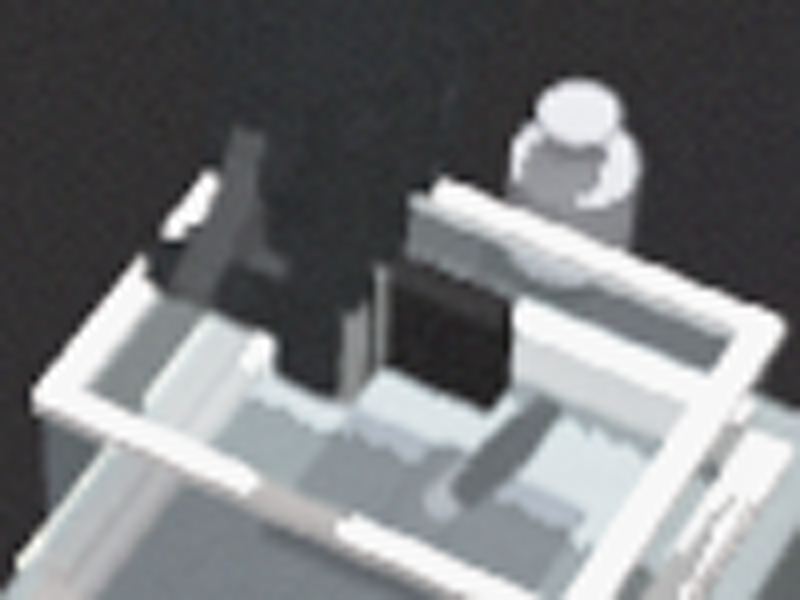

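View pics/w4.png

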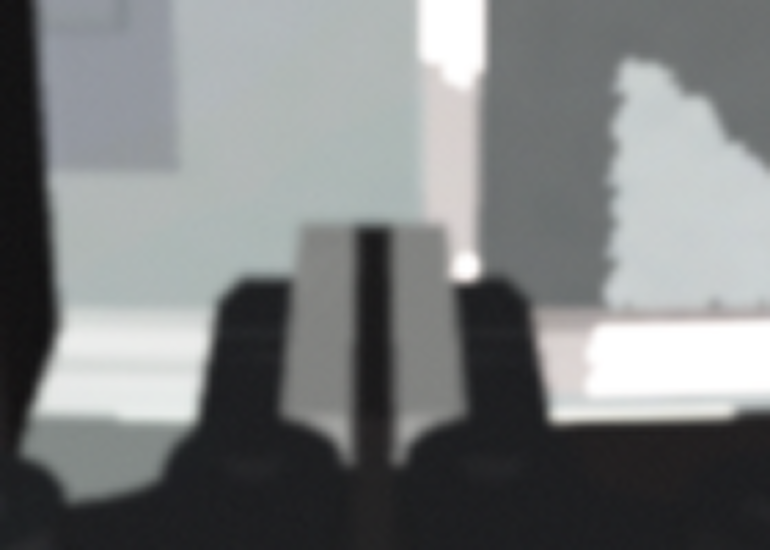

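Both cameras agree that the shut fingertips end about 28 mm behind the reported TCP (wrist depth gives tool z ≈ -0.03, side depth gives tip z ≈ 0.18). That is at odds with the description, and it explains passing over the 173 mm fin without touching it. I will work from the seen tips. First I go back up and over to the fin's -y side.

send_rows(
  steps=[
    [[0, 0, 0, -0.02, 0, 0, 0], [0, -0.02, 0, -0.005, 0, 0, 0], [0, -0.02, 0, 0, 0, 0, 0], [0, -0.02, 0, 0, 0, 0, 0], [0, -0.02, 0, 0, 0, 0, 0], [0, 0, 0, 0, 0, 0, 0], [0, 0, 0, 0, 0, 0, 0]],
  ],
)

```text
t: 4.65
eef_pos: [0.5919, -0.0954, 0.1783]
ee_rot: [[-0.265, 0.964, -0.001], [0.964, 0.265, 0.001], [0.001, -0.001, -1.0]]
wrist_force: [-0.1, 0.2, -0.1]
finger_gap: 0.0002
```

send_rows(
  steps=[
    [[0, 0, 0, 0.02, 0, 0, 0], [0, 0, 0, 0.015, 0, 0, 0], [0, 0, 0, 0.01, 0, 0, 0], [0, 0, 0, 0.0, 0, 0, 0], [0, 0, 0, 0, 0, 0, 0], [0, 0, 0, 0, 0, 0, 0]],
  ],
)

```text
t: 5.15
eef_pos: [0.5923, -0.0938, 0.1346]
ee_rot: [[-0.268, 0.963, 0.001], [0.963, 0.268, -0.0], [-0.0, 0.001, -1.0]]
wrist_force: [0.2, 0.5, 1.0]
finger_gap: -0.0003
```

```bash
python3 d.py 0 -.09 .122
cat > tip.py <<'E'
from h import *
from bench import *
import sys
s=sense(); e=w2u(np.array(s["eef_pos"]))
d=snapshot("side"); U=w2u(cloud(d)); ok=d["depth"]>0
m=ok&(np.hypot(U[...,0]-e[0],U[...,1]-e[1])<.028)&(U[...,2]>e[2]+.005)&(U[...,2]<.3)
q=U[m]; print("tcp",e.round(4),"n",len(q),"lowest",q[np.argsort(q[:,2])[:8]].round(3).tolist() if len(q) else "")
cv2.imwrite(f"pics/{sys.argv[1]}s.png",cv2.resize(d["frame"][130:280,230:430,::-1],None,fx=4,fy=4,interpolation=cv2.INTER_CUBIC))
w=snapshot("wrist"); cv2.imwrite(f"pics/{sys.argv[1]}w.png",w["frame"][:,:,::-1])
E
python3 tip.py a
```

```text
t 5.15 unit [ 0.0008 -0.0879  0.1346] j [-0.27  0.24  0.17  1.5   0.   -0.54] F [ 0.5  0.4 -1. ] gap -0.0003
delta [-0.0021 -0.0009  0.0126] [0.06 0.03 0.06]
tcp [ 0.0008 -0.0879  0.1346] n 433 lowest [[0.025, -0.087, 0.14], [-0.006, -0.102, 0.14], [-0.02, -0.082, 0.14], [0.023, -0.1, 0.14], [0.025, -0.103, 0.14], [-0.015, -0.101, 0.14], [-0.013, -0.1, 0.14], [0.01, -0.089, 0.14]]
```

View pics/as.png

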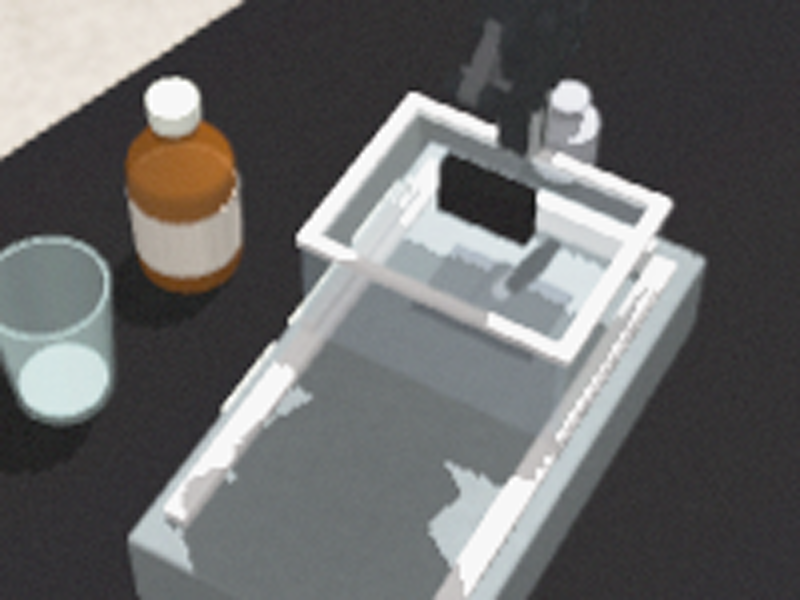

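View pics/aw.png

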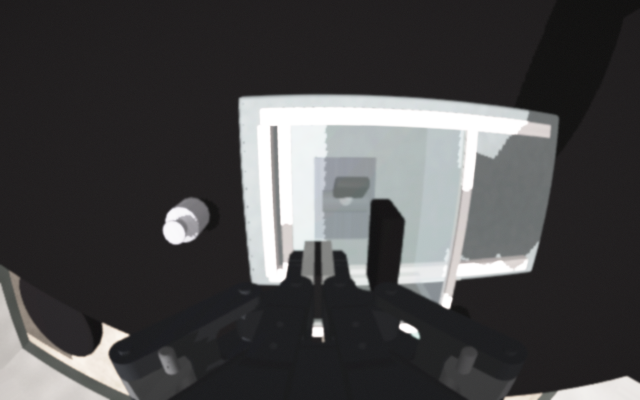

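Side view: the fingertips are behind the fin at about (525,155), with no contact force although the reported TCP is below roof height, so the 28 mm offset holds. I go 11 mm lower, then push.

send_rows(
  steps=[
    [[0, 0, 0, 0.006, 0, 0, 0], [0, 0, 0, 0.005, 0, 0, 0], [0, 0, 0, 0, 0, 0, 0], [0, 0.01, 0, 0, 0, 0, 0], [0, 0.01, 0, 0, 0, 0, 0], [0, 0.01, 0, 0, 0, 0, 0], [0, 0.01, 0, 0, 0, 0, 0], [0, 0, 0, 0, 0, 0, 0]],
  ],
)

```text
t: 5.92
eef_pos: [0.5806, -0.0528, 0.123]
ee_rot: [[-0.27, 0.963, -0.0], [0.963, 0.27, 0.002], [0.002, 0.0, -1.0]]
wrist_force: [-0.3, -0.8, 0.0]
finger_gap: -0.0
```

```bash
python3 d.py 0 .044 .122; python3 tip.py b
```

```text
t 5.92 unit [ 0.0005 -0.0453  0.123 ] j [-0.21  0.2   0.1   1.47  0.   -0.48] F [-0.7 -0.5 -0. ] gap -0.0
delta [ 0.0893 -0.0002  0.0011] [ 0.01 -0.1   0.18]
tcp [ 0.0005 -0.0453  0.123 ] n 548 lowest [[-0.023, -0.06, 0.135], [-0.015, -0.054, 0.135], [-0.01, -0.069, 0.135], [0.022, -0.056, 0.136], [-0.018, -0.053, 0.136], [-0.025, -0.045, 0.136], [-0.023, -0.035, 0.136], [-0.017, -0.046, 0.136]]
```

View pics/bs.png

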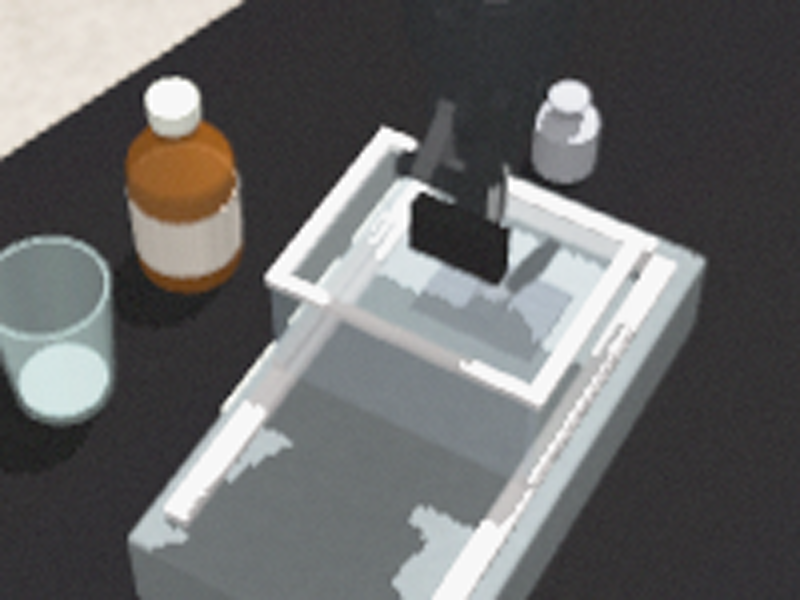

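The guard is now moving with the fingers (fin at (460,237), pushed from behind). I keep pushing.

send_rows(
  steps=[
    [[0, 0.011, 0, 0, 0, 0, 0.1], [0, 0.011, 0, 0, 0, 0, 0], [0, 0.011, 0, 0, 0, 0, 0], [0, 0.011, 0, 0, 0, 0, 0], [0, 0.011, 0, 0, 0, 0, 0], [0, 0.011, 0, 0, 0, 0, 0], [0, 0.01, 0, 0, 0, 0, 0], [0, 0, 0, 0, 0, 0, 0]],
  ],
)

```text
t: 6.68
eef_pos: [0.5601, 0.0205, 0.1228]
ee_rot: [[-0.269, 0.963, -0.001], [0.963, 0.269, 0.002], [0.002, -0.0, -1.0]]
wrist_force: [-0.4, -0.2, -0.0]
finger_gap: -0.0
```

```bash
python3 d.py 0 .044 .122; python3 tip.py c
python3 - <<'E'
from h import *
from bench import *
d=snapshot("side"); U=w2u(cloud(d)); q=U[(d["depth"]>0)&(abs(U[...,0])<.075)&(abs(U[...,2]-.139)<.004)]
print("roof y",np.percentile(q[:,1],[1,99]))
E
```

```text
t 6.68 unit [0.0004 0.0308 0.1228] j [-0.08  0.14  0.03  1.47  0.   -0.36] F [-0.1 -0.4  0. ] gap -0.0
delta [ 0.0132 -0.0004  0.0009] [-0.01 -0.13  0.08]
tcp [0.0004 0.0308 0.1228] n 596 lowest [[-0.021, 0.036, 0.133], [-0.02, 0.03, 0.135], [-0.014, 0.02, 0.135], [-0.011, 0.014, 0.135], [-0.026, 0.04, 0.135], [-0.01, 0.017, 0.135], [-0.02, 0.022, 0.135], [-0.013, 0.021, 0.135]]
roof y [-0.0007315   0.11009276]
```

View pics/cs.png

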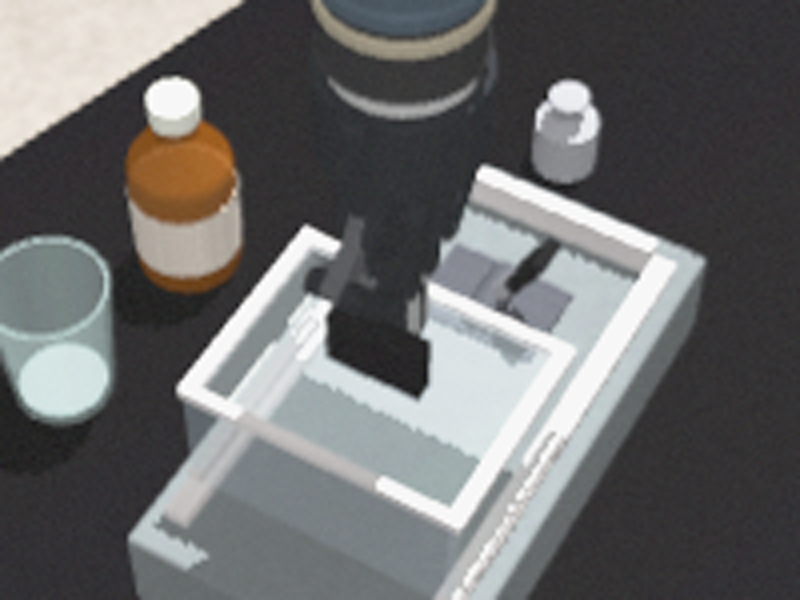

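Guard at about 0.118 (roof from -1 to 110 mm). I push the last 12 mm gently.

send_rows(
  steps=[
    [[0, 0.004, 0, 0, 0, 0, 0], [0, 0.004, 0, 0, 0, 0, 0], [0, 0.003, 0, 0, 0, 0, 0], [0, 0, 0, 0, 0, 0, 0]],
  ],
)

```text
t: 7.17
eef_pos: [0.5578, 0.0286, 0.1225]
ee_rot: [[-0.266, 0.964, -0.001], [0.964, 0.266, 0.0], [0.0, -0.001, -1.0]]
wrist_force: [0.1, -0.8, 0.4]
finger_gap: 0.0002
```

send_rows(
  steps=[
    [[0, 0.002, 0, 0, 0, 0, 0], [0, 0, 0, 0, 0, 0, 0], [0, 0, 0, 0, 0, 0, 0]],
  ],
)

```text
t: 7.42
eef_pos: [0.5574, 0.0304, 0.1226]
ee_rot: [[-0.266, 0.964, -0.0], [0.964, 0.266, 0.0], [0.0, -0.0, -1.0]]
wrist_force: [-0.1, -1.0, -0.3]
finger_gap: -0.0002
```

```bash
python3 d.py 0 .044 .122;python3 - <<'E'
from h import *
from bench import *
d=snapshot("side"); U=w2u(cloud(d)); q=U[(d["depth"]>0)&(abs(U[...,0])<.075)&(abs(U[...,2]-.139)<.004)]
print("roof y",np.percentile(q[:,1],[1,99]),sense()["wrist_force"])
E
```

```text
t 7.42 unit [0.0004 0.0411 0.1226] j [-0.07  0.13  0.03  1.47  0.   -0.34] F [-1.  -0.4  0.3] gap -0.0002
delta [ 0.0029 -0.0004  0.0006] [-0.01 -0.02 -0.07]
roof y [0.00811001 0.11923349] [-0.47867362 -0.13111109  0.08257505]
```

send_rows(
  steps=[
    [[0, 0.003, 0, 0, 0, 0, 0], [0, 0.0, 0, 0, 0, 0, 0], [0, 0, 0, 0, 0, 0, 0]],
  ],
)

```text
t: 7.72
eef_pos: [0.5567, 0.0331, 0.1227]
ee_rot: [[-0.266, 0.964, -0.0], [0.964, 0.266, -0.0], [-0.0, -0.0, -1.0]]
wrist_force: [0.5, -1.3, -0.5]
finger_gap: 0.0002
```

send_rows(
  steps=[
    [[0, 0.003, 0, 0, 0, 0, 0], [0, 0.0, 0, 0, 0, 0, 0], [0, 0, 0, 0, 0, 0, 0]],
  ],
)

```text
t: 7.97
eef_pos: [0.5568, 0.033, 0.1228]
ee_rot: [[-0.265, 0.964, 0.001], [0.964, 0.265, -0.006], [-0.007, -0.0, -1.0]]
wrist_force: [1.8, -8.6, -1.1]
finger_gap: -0.0001
```

```bash
python3 d.py 0 .044 .122;python3 - <<'E'
from h import *
from bench import *
d=snapshot("side"); U=w2u(cloud(d)); q=U[(d["depth"]>0)&(abs(U[...,0])<.075)&(abs(U[...,2]-.139)<.004)]
print("roof y",np.percentile(q[:,1],[1,99]),sense()["wrist_force"])
E
```

```text
t 7.97 unit [0.0005 0.0437 0.1228] j [-0.06  0.13  0.02  1.46 -0.01 -0.32] F [-8.8 -0.5  1.1] gap -0.0001
delta [ 0.0003 -0.0005  0.0008] [-0.02  0.38 -0.16]
roof y [0.01107417 0.12210362] [ 1.56972431 -8.04197376 -1.38005871]
```

The stop was met at 8.8 N with the roof at about 10 to 120 mm, so the guard is fully open. I back off, lift and go to the robot side of the toggle.

send_rows(
  steps=[
    [[0, -0.012, 0, 0, 0, 0, 0], [0, 0, 0, -0.03, 0, 0, 0], [0, 0, 0, -0.025, 0, 0, 0], [0, -0.025, -0.016, 0, 0, 0, 0], [0, -0.025, -0.016, 0, 0, 0, 0], [0, -0.025, -0.016, 0, 0, 0, 0], [0, -0.025, -0.016, 0, 0, 0, 0], [0, 0, 0, 0, 0, 0, 0]],
  ],
)

```text
t: 8.68
eef_pos: [0.5231, -0.093, 0.178]
ee_rot: [[-0.261, 0.965, 0.0], [0.965, 0.261, -0.001], [-0.001, -0.0, -1.0]]
wrist_force: [0.6, 0.2, -0.3]
finger_gap: 0.0001
```

```bash
python3 d.py -.064 -.065 .12; python3 tip.py d
```

```text
t 8.68 unit [-0.0656 -0.0687  0.178 ] j [-0.3   0.06  0.06  1.57 -0.   -0.57] F [0.1 0.6 0.3] gap 0.0001
delta [0.0038 0.0016 0.058 ] [-0.02  0.07 -0.35]
tcp [-0.0656 -0.0687  0.178 ] n 360 lowest [[-0.076, -0.062, 0.204], [-0.074, -0.06, 0.204], [-0.069, -0.058, 0.206], [-0.074, -0.061, 0.206], [-0.078, -0.068, 0.207], [-0.078, -0.065, 0.208], [-0.076, -0.06, 0.209], [-0.078, -0.072, 0.209]]
```

View pics/dw.png

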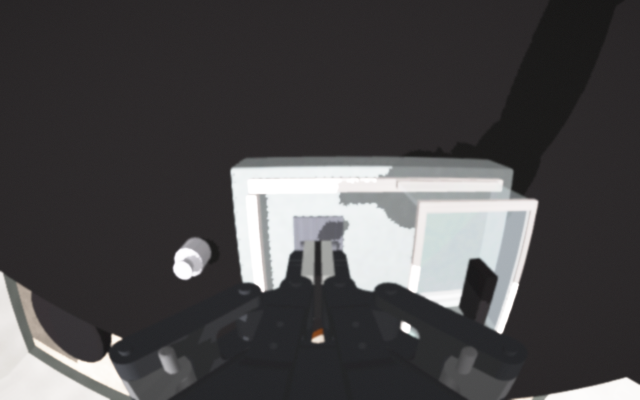

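View pics/ds.png

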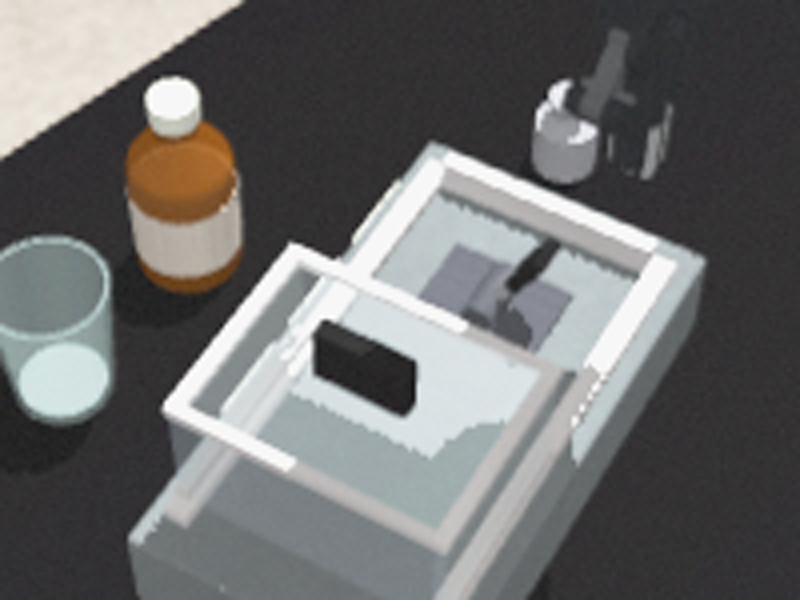

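Wrist view: fingers at (318,260) just robot side of the toggle base (318,230); side view: guard open, paddle at (535,265), free. Tip depth again gives an offset of 26 mm. I descend beside the lever after checking its tip in the depth.

Run:
```python
from h import *
from bench import *
d=snapshot("side"); U=w2u(cloud(d)); q=U[(d["depth"]>0)&(abs(U[...,0])<.055)&(abs(U[...,1]+.065)<.03)&(U[...,2]>.085)&(U[...,2]<.13)]
print(len(q)); 
for z in(.09,.1,.11,.117): k=q[abs(q[:,2]-z)<.005]; print(z,len(k),k.min(0).round(4),k.max(0).round(4),k.mean(0).round(4))
```

```text
91
0.09 14 [-0.0181 -0.0705  0.0861] [-0.0082 -0.0517  0.095 ] [-0.0134 -0.059   0.0923]
0.1 17 [-0.0241 -0.0723  0.0958] [-0.0138 -0.0509  0.1046] [-0.0187 -0.0577  0.0999]
0.11 30 [-0.0326 -0.0742  0.105 ] [-0.0186 -0.0516  0.1148] [-0.0256 -0.0591  0.1111]
0.117 43 [-0.0326 -0.0742  0.1135] [-0.0231 -0.0524  0.1209] [-0.0285 -0.0625  0.116 ]
```

send_rows(
  steps=[
    [[0, 0.004, 0, 0.02, 0, 0, -0.3], [0, 0, 0, 0.02, 0, 0, 0], [0, 0, 0, 0.02, 0, 0, 0], [0, 0, 0, 0.02, 0, 0, 0], [0, 0, 0, 0.01, 0, 0, 0], [0, 0, 0, 0.005, 0, 0, 0], [0, 0, 0, 0, 0, 0, 0]],
  ],
)

```text
t: 9.42
eef_pos: [0.5223, -0.084, 0.0815]
ee_rot: [[-0.272, 0.962, -0.002], [0.962, 0.272, 0.001], [0.002, -0.002, -1.0]]
wrist_force: [0.6, 0.2, -0.4]
finger_gap: 0.0
```

```bash
python3 d.py 0 -.065 .078; python3 tip.py e
```

```text
t 9.42 unit [-0.064  -0.0597  0.0815] j [-0.29  0.07 -0.12  1.38  0.   -0.56] F [0.  0.6 0.4] gap 0.0
delta [-0.0056  0.0639  0.0033] [-0.11 -0.1   0.31]
tcp [-0.064  -0.0597  0.0815] n 315 lowest [[-0.071, -0.051, 0.108], [-0.073, -0.052, 0.108], [-0.076, -0.063, 0.111], [-0.076, -0.051, 0.111], [-0.056, -0.05, 0.112], [-0.071, -0.047, 0.113], [-0.073, -0.051, 0.113], [-0.077, -0.052, 0.113]]
```

View pics/es.png

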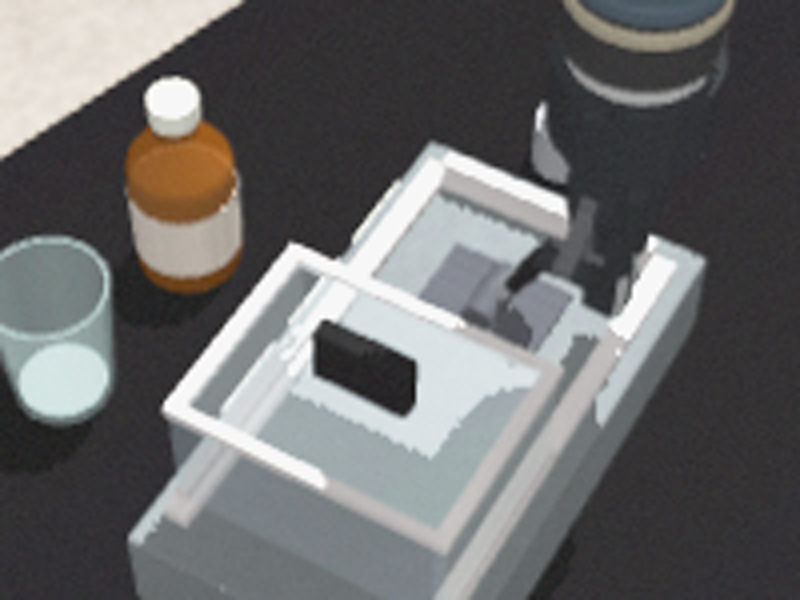

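View pics/ew.png

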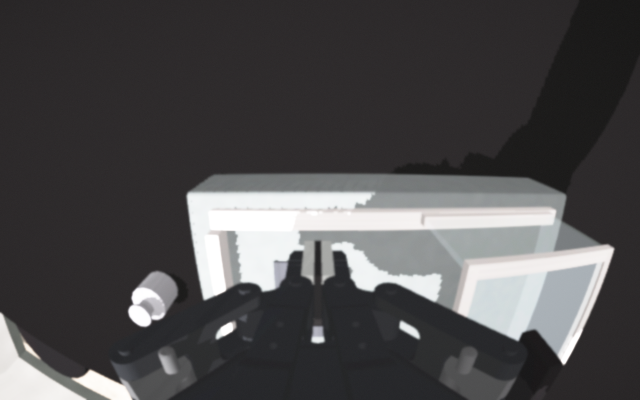

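send_rows(
  steps=[
    [[0, -0.004, 0.008, 0.005, 0, 0, 0.2], [0, 0, 0.008, 0, 0, 0, 0], [0, 0, 0.008, 0, 0, 0, 0], [0, 0, 0.008, 0, 0, 0, 0], [0, 0, 0.008, 0, 0, 0, 0], [0, 0, 0.006, 0, 0, 0, 0], [0, 0, 0, 0, 0, 0, 0]],
  ],
)

```text
t: 10.1
eef_pos: [0.5706, -0.0763, 0.078]
ee_rot: [[-0.268, 0.963, 0.002], [0.963, 0.268, 0.0], [-0.0, 0.002, -1.0]]
wrist_force: [-1.2, -0.2, -0.3]
finger_gap: 0.0003
```

```bash
python3 d.py 0 -.065 .076; python3 tip.py f
```

```text
t 10.1 unit [-0.0154 -0.0652  0.078 ] j [-0.25  0.19 -0.    1.38  0.   -0.52] F [ 0.2 -1.2  0.3] gap 0.0003
delta [0.0002 0.0154 0.002 ] [0.14 0.02 0.07]
tcp [-0.0154 -0.0652  0.078 ] n 378 lowest [[-0.006, -0.064, 0.084], [-0.002, -0.059, 0.084], [-0.004, -0.059, 0.085], [-0.004, -0.059, 0.088], [-0.006, -0.059, 0.09], [-0.005, -0.061, 0.091], [-0.007, -0.061, 0.091], [-0.006, -0.063, 0.092]]
```

View pics/fs.png

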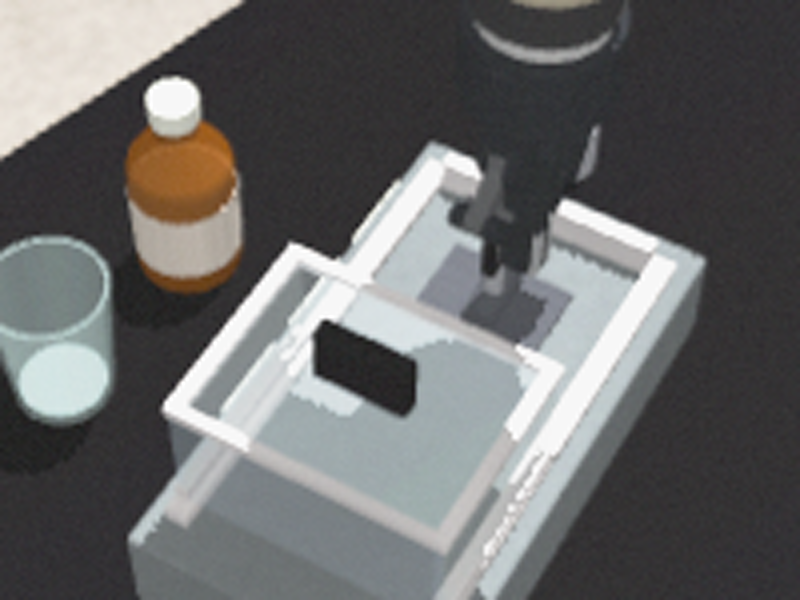

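The lever now stands about upright, with the paddle against the finger at (490,255). I push through.

send_rows(
  steps=[
    [[0, 0, 0.006, 0, 0, 0, 0], [0, 0, 0.006, 0, 0, 0, 0], [0, 0, 0.005, 0, 0, 0, 0], [0, 0, 0.003, 0, 0, 0, 0], [0, 0, 0, 0, 0, 0, 0], [0, 0, 0, 0, 0, 0, 0]],
  ],
)

```text
t: 10.7
eef_pos: [0.5878, -0.0712, 0.0776]
ee_rot: [[-0.268, 0.963, -0.0], [0.963, 0.268, -0.0], [0.0, -0.0, -1.0]]
wrist_force: [0.4, 0.0, 0.5]
finger_gap: 0.0003
```

```bash
python3 d.py 0 -.065 .076; python3 tip.py g;  python3 - <<'E'
from h import *
from bench import *
d=snapshot("side"); U=w2u(cloud(d)); q=U[(d["depth"]>0)&(U[...,0]>-.03)&(U[...,0]<.055)&(abs(U[...,1]+.065)<.025)&(U[...,2]>.075)&(U[...,2]<.13)]
for z in(.08,.09,.1,.11,.117): 
  k=q[abs(q[:,2]-z)<.005]; print(z,len(k),k.mean(0).round(4) if len(k) else "")
E
```

```text
t 10.7 unit [ 0.0025 -0.0649  0.0776] j [-0.23  0.23  0.05  1.39 -0.   -0.51] F [-0.1  0.4 -0.5] gap 0.0003
delta [-0.0001 -0.0025  0.0016] [-0.01 -0.    0.05]
tcp [ 0.0025 -0.0649  0.0776] n 426 lowest [[0.006, -0.064, 0.083], [0.008, -0.06, 0.083], [0.008, -0.063, 0.083], [0.006, -0.06, 0.084], [0.004, -0.061, 0.084], [0.007, -0.066, 0.085], [0.011, -0.06, 0.085], [0.008, -0.06, 0.086]]
0.08 18 [ 0.0049 -0.062   0.0795]
0.09 23 [ 0.0101 -0.059   0.0901]
0.1 31 [ 0.0154 -0.0569  0.1003]
0.11 39 [ 0.0087 -0.0558  0.1103]
0.117 43 [ 0.0011 -0.0545  0.1165]
```

View pics/gs.png

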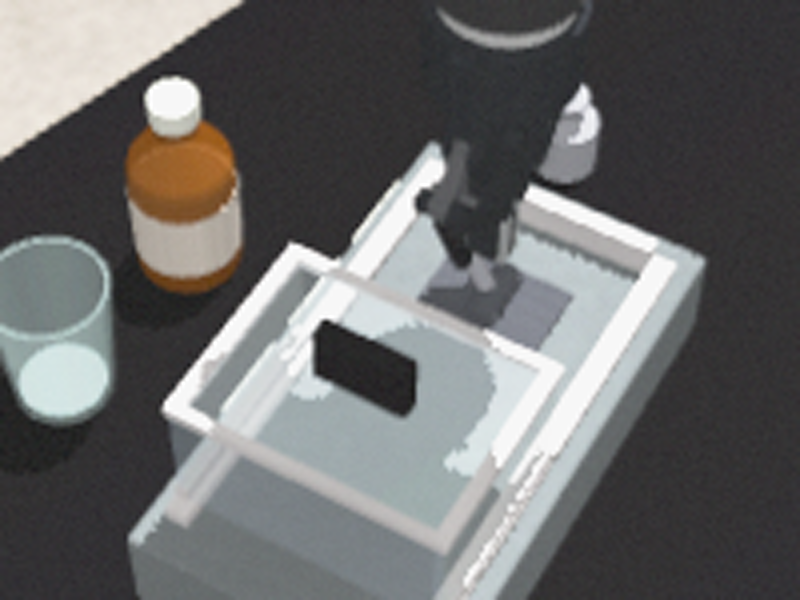

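The lever is on: its slope in the depth is about 0.47 rad towards +x, and there is no force on the fingers. I back off, lift and look.

send_rows(
  steps=[
    [[0, 0, -0.02, 0, 0, 0, 0], [0, 0, -0.02, 0, 0, 0, 0], [0, 0, 0, -0.03, 0, 0, 0], [0, 0, 0, -0.04, 0, 0, 0], [0, 0, 0, -0.04, 0, 0, 0], [0, 0, 0, 0, 0, 0, 0]],
  ],
)

```text
t: 11.35
eef_pos: [0.5529, -0.0832, 0.1973]
ee_rot: [[-0.267, 0.963, 0.015], [0.964, 0.267, -0.004], [-0.008, 0.013, -1.0]]
wrist_force: [0.8, -0.1, 2.6]
finger_gap: -0.0
```

```bash
python3 d.py 0 .09 .2; python3 tip.py i;  python3 - <<'E'
from h import *
from bench import *
d=snapshot("side"); U=w2u(cloud(d)); q=U[(d["depth"]>0)&(U[...,0]>-.03)&(U[...,0]<.055)&(abs(U[...,1]+.065)<.025)&(U[...,2]>.075)&(U[...,2]<.13)]
for z in(.08,.09,.1,.11,.117): 
  k=q[abs(q[:,2]-z)<.005]; print(z,len(k),k.mean(0).round(4) if len(k) else "")
E
```

```text
t 11.35 unit [-0.0343 -0.0672  0.1973] j [-0.27  0.12  0.16  1.6  -0.   -0.54] F [-0.3  0.8 -2.6] gap -0.0
delta [ 0.1571  0.0344 -0.0035] [0.74 0.45 0.01]
tcp [-0.0343 -0.0672  0.1973] n 303 lowest [[-0.037, -0.059, 0.222], [-0.043, -0.059, 0.223], [-0.026, -0.06, 0.224], [-0.047, -0.071, 0.225], [-0.045, -0.058, 0.225], [-0.047, -0.059, 0.225], [-0.043, -0.059, 0.225], [-0.044, -0.06, 0.226]]
0.08 22 [ 0.0038 -0.0628  0.0795]
0.09 31 [ 0.0103 -0.0606  0.091 ]
0.1 41 [ 0.0152 -0.0619  0.0996]
0.11 54 [ 0.0216 -0.0615  0.1103]
0.117 48 [ 0.0248 -0.0619  0.1154]
```

View pics/is.png

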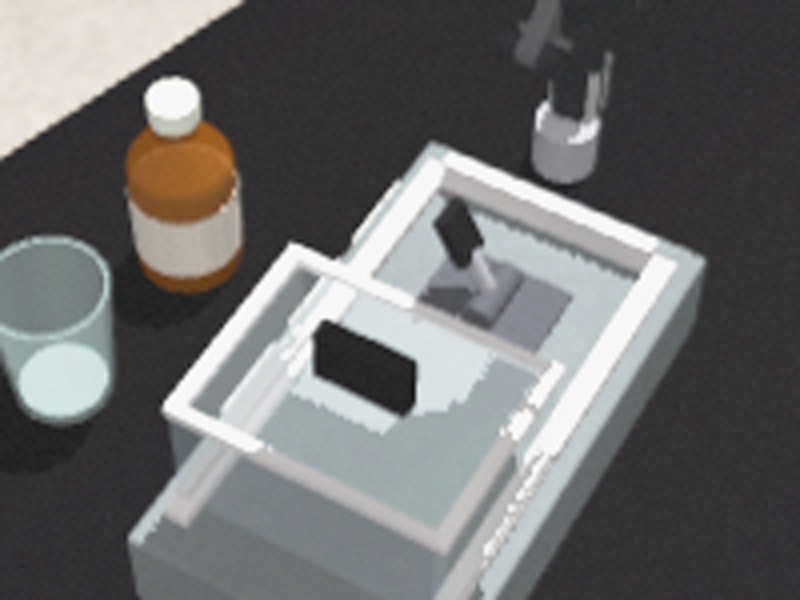

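The toggle is on (paddle at (458,230), leaning away; tip near unit x 25 mm at z 0.116). Next I go over the guard to the fin's +y side.

send_rows(
  steps=[
    [[0, 0.025, 0.006, 0, 0.7, 0.4, 0], [0, 0.025, 0.006, 0, 0, 0, 0], [0, 0.025, 0.006, 0, 0, 0, 0], [0, 0.025, 0.006, 0, 0, 0, 0], [0, 0.025, 0.006, 0, 0, 0, 0], [0, 0.025, 0.004, 0, 0, 0, 0], [0, 0.015, 0, 0, 0, 0, 0], [0, 0, 0, 0, 0, 0, 0]],
  ],
)

```text
t: 12.17
eef_pos: [0.5357, 0.089, 0.1862]
ee_rot: [[-0.272, 0.962, -0.018], [0.962, 0.272, 0.005], [0.009, -0.016, -1.0]]
wrist_force: [0.5, -0.1, -0.3]
finger_gap: 0.0001
```

```bash
python3 d.py 0 .1 .122
```

```text
t 12.17 unit [-0.0048  0.1034  0.1862] j [ 0.04  0.11  0.13  1.61  0.01 -0.24] F [-0.3  0.5  0.3] gap 0.0001
delta [-0.004   0.0059  0.0641] [-0.93 -0.53  0.26]
```

send_rows(
  steps=[
    [[0, -0.003, 0.004, 0.015, -0.8, -0.5, 0.2], [0, 0, 0, 0.02, 0, 0, 0], [0, 0, 0, 0.012, 0, 0, 0], [0, 0, 0, 0.006, 0, 0, 0], [0, 0, 0, 0, 0, 0, 0], [0, 0, 0, 0, 0, 0, 0]],
  ],
)

```text
t: 12.67
eef_pos: [0.5418, 0.0839, 0.1346]
ee_rot: [[-0.264, 0.965, 0.0], [0.965, 0.264, -0.001], [-0.001, 0.0, -1.0]]
wrist_force: [-0.7, -0.1, 0.0]
finger_gap: -0.0002
```

```bash
python3 d.py 0 .1 .122; python3 tip.py j
```

```text
t 12.67 unit [-0.0004  0.0968  0.1346] j [ 0.03  0.1   0.02  1.49 -0.   -0.23] F [ 0.1 -0.7 -0. ] gap -0.0002
delta [0.0032 0.0004 0.0126] [ 0.    0.08 -0.2 ]
tcp [-0.0004  0.0968  0.1346] n 621 lowest [[-0.022, 0.084, 0.14], [-0.011, 0.118, 0.14], [0.005, 0.103, 0.14], [0.003, 0.114, 0.14], [-0.009, 0.094, 0.14], [0.016, 0.106, 0.14], [-0.014, 0.082, 0.14], [0.002, 0.108, 0.14]]
```

View pics/js.png

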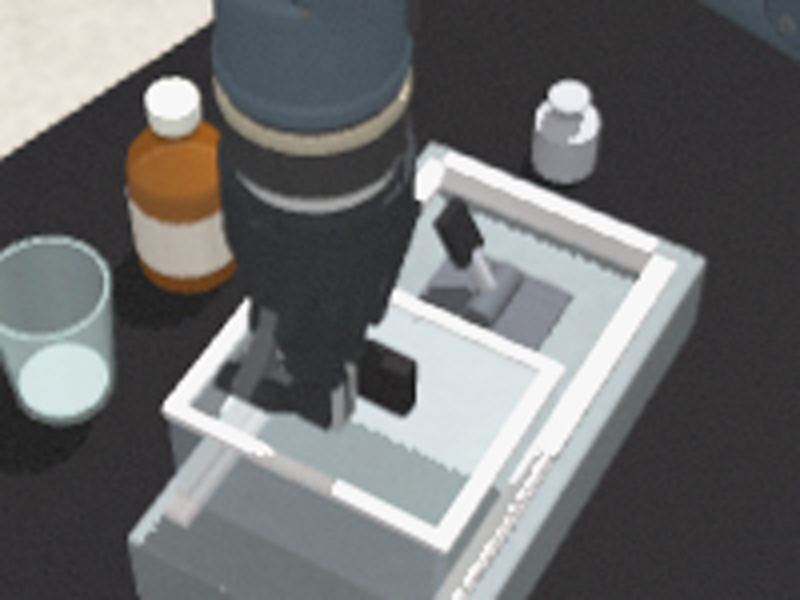

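View pics/jw.png

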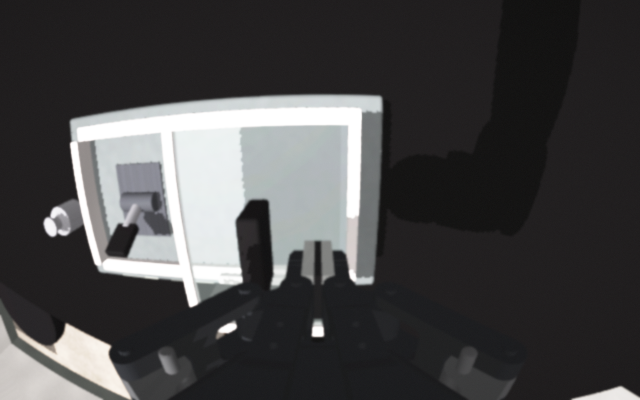

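The fingertips stand at the fin's +y side (side view (340,415), fin (388,378)). I go down 11 mm and push shut.

send_rows(
  steps=[
    [[0, 0, 0, 0.006, 0, 0, 0], [0, 0, 0, 0.005, 0, 0, 0], [0, -0.01, 0, 0, 0, 0, -0.1], [0, -0.01, 0, 0, 0, 0, 0], [0, -0.011, 0, 0, 0, 0, 0], [0, -0.011, 0, 0, 0, 0, 0], [0, -0.011, 0, 0, 0, 0, 0], [0, -0.011, 0, 0, 0, 0, 0]],
  ],
)

```text
t: 13.43
eef_pos: [0.5595, 0.0213, 0.1243]
ee_rot: [[-0.266, 0.964, 0.002], [0.964, 0.266, -0.001], [-0.001, 0.002, -1.0]]
wrist_force: [-0.5, 1.9, -1.4]
finger_gap: -0.0001
```

send_rows(
  steps=[
    [[0, -0.011, 0, 0, 0, 0, 0], [0, -0.011, 0, 0, 0, 0, 0], [0, -0.011, 0, 0, 0, 0, 0], [0, -0.011, 0, 0, 0, 0, 0], [0, -0.011, 0, 0, 0, 0, 0], [0, -0.008, 0, 0, 0, 0, 0], [0, 0, 0, 0, 0, 0, 0]],
  ],
)

```text
t: 14.02
eef_pos: [0.5768, -0.0407, 0.1247]
ee_rot: [[-0.264, 0.965, 0.003], [0.965, 0.264, -0.003], [-0.004, 0.002, -1.0]]
wrist_force: [0.1, 0.3, 0.3]
finger_gap: 0.0003
```

```bash
python3 d.py 0 -.044 .122; python3 tip.py k;python3 - <<'E'
from h import *
from bench import *
d=snapshot("side"); U=w2u(cloud(d)); q=U[(d["depth"]>0)&(abs(U[...,0])<.075)&(abs(U[...,2]-.139)<.004)]
print("roof y",np.percentile(q[:,1],[1,99]),sense()["wrist_force"])
E
```

```text
t 14.02 unit [ 1.000e-04 -3.260e-02  1.247e-01] j [-0.18  0.18  0.08  1.47 -0.   -0.45] F [ 0.2  0.2 -0.3] gap 0.0003
delta [-0.0114 -0.0001  0.0028] [ 0.11  0.23 -0.19]
tcp [ 1.000e-04 -3.260e-02  1.247e-01] n 857 lowest [[0.001, -0.031, 0.134], [-0.009, -0.022, 0.135], [-0.018, -0.041, 0.135], [-0.018, -0.021, 0.135], [-0.007, -0.012, 0.135], [-0.017, -0.035, 0.135], [0.005, -0.01, 0.135], [0.011, -0.013, 0.135]]
roof y [-0.10591024  0.00593163] [-0.31642109 -0.08608677 -0.24408949]
```

View pics/ks.png

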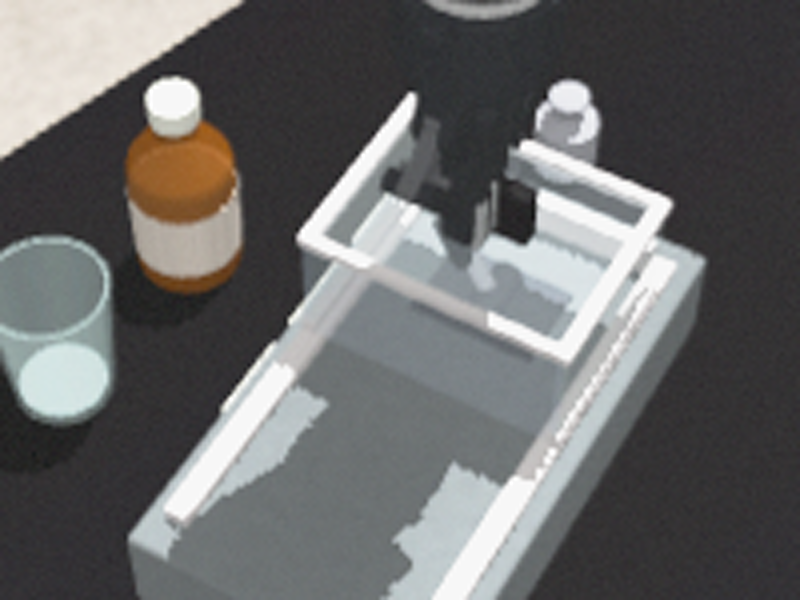

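About 13 mm is left. I creep to the stop.

send_rows(
  steps=[
    [[0, -0.004, 0, 0, 0, 0, 0], [0, -0.004, 0, 0, 0, 0, 0], [0, -0.003, 0, 0, 0, 0, 0], [0, 0, 0, 0, 0, 0, 0], [0, 0, 0, 0, 0, 0, 0]],
  ],
)

```text
t: 14.58
eef_pos: [0.5791, -0.0491, 0.1246]
ee_rot: [[-0.266, 0.964, 0.002], [0.964, 0.266, -0.002], [-0.003, 0.002, -1.0]]
wrist_force: [-0.1, -0.0, -0.1]
finger_gap: 0.0002
```

send_rows(
  steps=[
    [[0, -0.002, 0, 0, 0, 0, 0], [0, 0, 0, 0, 0, 0, 0], [0, 0, 0, 0, 0, 0, 0]],
  ],
)

```text
t: 14.83
eef_pos: [0.5795, -0.0507, 0.1245]
ee_rot: [[-0.266, 0.964, 0.002], [0.964, 0.266, -0.001], [-0.002, 0.002, -1.0]]
wrist_force: [-0.2, 0.6, 0.8]
finger_gap: 0.0002
```

```bash
python3 d.py 0 -.044 .122
python3 - <<'E'
from h import *
from bench import *
d=snapshot("side"); U=w2u(cloud(d)); q=U[(d["depth"]>0)&(abs(U[...,0])<.075)&(abs(U[...,2]-.139)<.004)]
print("roof y",np.percentile(q[:,1],[1,99]),sense()["wrist_force"])
E
```

```text
t 14.83 unit [ 0.     -0.043   0.1245] j [-0.2   0.19  0.09  1.47 -0.   -0.47] F [ 0.6 -0.  -0.8] gap 0.0002
delta [-0.001  -0.      0.0025] [ 0.1   0.11 -0.07]
roof y [-0.11534178 -0.00360353] [-0.50173666  0.48098821  0.01062202]
```

send_rows(
  steps=[
    [[0, -0.003, 0, 0, 0, 0, 0], [0, 0, 0, 0, 0, 0, 0], [0, 0, 0, 0, 0, 0, 0]],
  ],
)

```text
t: 15.13
eef_pos: [0.5804, -0.0538, 0.1245]
ee_rot: [[-0.266, 0.964, 0.002], [0.964, 0.266, -0.001], [-0.002, 0.002, -1.0]]
wrist_force: [-0.3, 1.3, 0.1]
finger_gap: 0.0
```

send_rows(
  steps=[
    [[0, -0.002, 0, 0, 0, 0, 0], [0, 0, 0, 0, 0, 0, 0], [0, 0, 0, 0, 0, 0, 0]],
  ],
)

```text
t: 15.38
eef_pos: [0.5806, -0.0544, 0.1245]
ee_rot: [[-0.267, 0.964, 0.002], [0.964, 0.267, 0.001], [0.001, 0.002, -1.0]]
wrist_force: [-1.0, 4.7, 1.1]
finger_gap: -0.0001
```

send_rows(
  steps=[
    [[0, -0.002, 0, 0, 0, 0, 0], [0, 0, 0, 0, 0, 0, 0], [0, 0, 0, 0, 0, 0, 0]],
  ],
)

```text
t: 15.63
eef_pos: [0.5805, -0.0543, 0.1246]
ee_rot: [[-0.268, 0.963, 0.001], [0.963, 0.268, 0.005], [0.004, 0.002, -1.0]]
wrist_force: [-2.5, 9.0, 2.9]
finger_gap: -0.0004
```

The shut stop was met at 9 N. I back off, lift clear and check.

send_rows(
  steps=[
    [[0, 0.012, 0, 0, 0, 0, 0], [0, 0.004, 0, 0, 0, 0, 0], [0, 0, 0, -0.03, 0, 0, 0], [0, 0, 0, -0.03, 0, 0, 0], [0, 0.02, -0.04, -0.02, 0, 0, 0], [0, 0.02, -0.04, 0, 0, 0, 0], [0, 0.02, -0.04, 0, 0, 0, 0], [0, 0.02, -0.04, 0, 0, 0, 0]],
  ],
)

```text
t: 16.3
eef_pos: [0.416, -0.0111, 0.2014]
ee_rot: [[-0.266, 0.964, 0.003], [0.964, 0.266, -0.004], [-0.005, 0.002, -1.0]]
wrist_force: [0.4, -0.4, 1.2]
finger_gap: -0.0
```

send_rows(
  steps=[
    [[0, 0.02, -0.03, 0, 0, 0, 0], [0, 0, 0, 0, 0, 0, 0], [0, 0, 0, 0, 0, 0, 0]],
  ],
)

```text
t: 16.55
eef_pos: [0.382, 0.0006, 0.2014]
ee_rot: [[-0.266, 0.964, 0.005], [0.964, 0.266, -0.004], [-0.005, 0.004, -1.0]]
wrist_force: [0.7, 0.5, 0.9]
finger_gap: -0.0005
```

```bash
python3 d.py 0 -.044 .122; python3 tip.py m
python3 - <<'E'
from h import *
from bench import *
d=snapshot("side"); U=w2u(cloud(d)); q=U[(d["depth"]>0)&(abs(U[...,0])<.075)&(abs(U[...,2]-.139)<.004)]
print("roof y",np.percentile(q[:,1],[1,99]))
t=snapshot("top"); U=w2u(cloud(t)); q=U[(t["depth"]>0)&(abs(U[...,0])<.075)&(abs(U[...,2]-.139)<.004)]
print("roof y top",np.percentile(q[:,1],[1,99]))
t0=np.load("top0.npz"); s0=np.load("side0.npz")
for n,a,b,rs in(("top",t0,t,((300,125,340,160),(250,130,292,170),(390,172,418,202))),("side",s0,d,((255,145,297,208),(220,185,265,240),(362,150,384,168)))):
  for x0,y0,x1,y1 in rs: print(n,np.abs(a["frame"][y0:y1,x0:x1].astype(int)-b["frame"][y0:y1,x0:x1]).mean().round(2))
cv2.imwrite("pics/mt.png",cv2.resize(t["frame"][100:300,220:440,::-1],None,fx=3,fy=3))
E
```

```text
t 16.55 unit [-0.1766  0.0592  0.2014] j [-0.17 -0.33 -0.25  1.65 -0.   -0.44] F [ 0.3  0.8 -0.9] gap -0.0005
delta [-0.1027  0.1764  0.0805] [ 0.2   0.27 -0.05]
tcp [-0.1766  0.0592  0.2014] n 188 lowest [[-0.168, 0.068, 0.23], [-0.187, 0.068, 0.23], [-0.186, 0.069, 0.231], [-0.185, 0.068, 0.232], [-0.189, 0.068, 0.232], [-0.175, 0.072, 0.233], [-0.187, 0.068, 0.233], [-0.188, 0.068, 0.234]]
roof y [-0.11939516 -0.00769648]
roof y top [-0.12172604 -0.01163437]
top 0.76
top 0.79
top 0.77
side 1.88
side 1.74
side 22.05
```

View pics/ms.png

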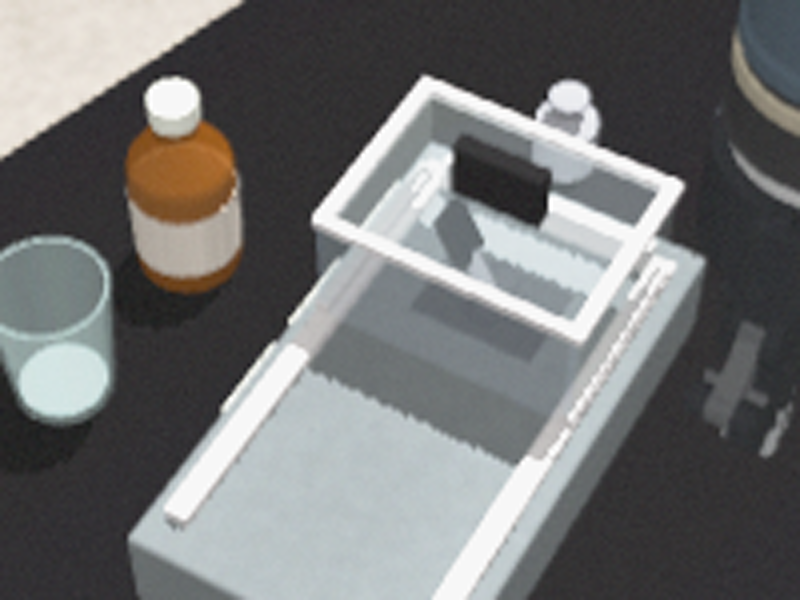

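View pics/mt.png

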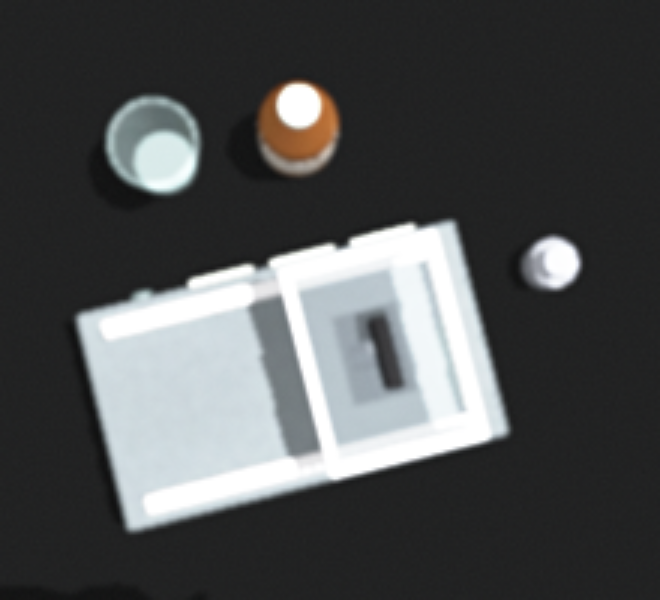

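Side view: the hood is shut (roof -120 to -10 mm, mean of the two views), and the paddle at (458,230) leans away under it. Top view: bottle, beaker and weight are unchanged and the arm is clear. The side-view difference at the weight comes from the guard's rim in that crop. I hand it in.

```bash
python3 -c "
from bench import *
print(job_done())"
```

```text
the job is handed in; nothing more can be done
None
```

The power unit is switched on: I pushed the guard fully open, threw the toggle over with shut fingers, and pushed the guard fully shut again. I then backed the arm clear and handed in at about 17 s of the 51 s allowed; `job_done()` gives no verdict.

**Last checks**
- **Guard:** its roof lies at unit y ≈ -120 to -10 mm (mean of the two views, which differ by 2–4 mm). It met the open stop at about 9 N and the shut stop at about 10 N.
- **Toggle:** it leans away from the robot. Before I closed the guard, depth gave a slope of about 0.5 rad, with no force left on the fingers; the last side picture still shows it over.
- **Bottle, beaker and weight:** the top view shows no change from the start. The side view agrees for the bottle and beaker. At the weight it differs, which I put down to the guard's rim showing in that crop.
- **Arm:** clear of everything, about 0.18 m back from the unit's centre line with the fingers about 0.23 m up.

**What disagreed:** the shut fingertips end about 26–28 mm behind the reported TCP, although the task text puts the TCP at the tips. Because of this my first push passed over the fin without touching it. I measured the offset in the wrist and side views, worked from the fingertips as seen, and repeated the push successfully.

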